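# Tare the crucible stack on the dial scale and weigh a casting button

### The job

Gather all the white crucibles on the bench into one upright, fully nested stack in the steel holder cup on the dial scale's pan, and then turn the tare knob until its zero mark lines up with the needle and let go. Only after that, put the brass casting button in the top crucible to be weighed, leaving the knob as you set it; do not disturb the hammer, the steel block or the jar.

Things in the scene. Friction and masses are not known exactly. Their poses are not given: they have to be found in the camera images.
- cup0: One of 6 alike white ceramic crucibles (4 to 6 present; None from the start if absent): tapered cup, mouth up, 42 mm high, outside diameter 36 mm at foot, 63 mm at rim, wall 2.5 mm, floor 15 mm thick, 48 to 75 g. Nested, its foot rests on the floor of the cup below: each stands 15 mm above the next, with about 2 mm of play all round. Origin: centre of underside; z out of the mouth.
- cup1: One of 6 alike white ceramic crucibles (4 to 6 present; None from the start if absent): tapered cup, mouth up, 42 mm high, outside diameter 36 mm at foot, 63 mm at rim, wall 2.5 mm, floor 15 mm thick, 48 to 75 g. Nested, its foot rests on the floor of the cup below: each stands 15 mm above the next, with about 2 mm of play all round. Origin: centre of underside; z out of the mouth.
- cup2: One of 6 alike white ceramic crucibles (4 to 6 present; None from the start if absent): tapered cup, mouth up, 42 mm high, outside diameter 36 mm at foot, 63 mm at rim, wall 2.5 mm, floor 15 mm thick, 48 to 75 g. Nested, its foot rests on the floor of the cup below: each stands 15 mm above the next, with about 2 mm of play all round. Origin: centre of underside; z out of the mouth.
- cup3: One of 6 alike white ceramic crucibles (4 to 6 present; None from the start if absent): tapered cup, mouth up, 42 mm high, outside diameter 36 mm at foot, 63 mm at rim, wall 2.5 mm, floor 15 mm thick, 48 to 75 g. Nested, its foot rests on the floor of the cup below: each stands 15 mm above the next, with about 2 mm of play all round. Origin: centre of underside; z out of the mouth.
- cup4: One of 6 alike white ceramic crucibles (4 to 6 present; None from the start if absent): tapered cup, mouth up, 42 mm high, outside diameter 36 mm at foot, 63 mm at rim, wall 2.5 mm, floor 15 mm thick, 48 to 75 g. Nested, its foot rests on the floor of the cup below: each stands 15 mm above the next, with about 2 mm of play all round. Origin: centre of underside; z out of the mouth.
- cup5: One of 6 alike white ceramic crucibles (4 to 6 present; None from the start if absent): tapered cup, mouth up, 42 mm high, outside diameter 36 mm at foot, 63 mm at rim, wall 2.5 mm, floor 15 mm thick, 48 to 75 g. Nested, its foot rests on the floor of the cup below: each stands 15 mm above the next, with about 2 mm of play all round. Origin: centre of underside; z out of the mouth.
- button: Brass casting button with its sprue: a disc 28 mm in diameter and 16 mm high with an 11 mm round stem standing on its middle, 46 mm high in all, 110 g. Take it by the stem. Origin: centre of the disc's underside; z points along the stem.
- scale: Grey spring dial scale fixed to the bench, 300 mm long along its own x, 130 mm wide, body 40 mm high. The pan is at its +x end, the round white dial with tare knob at its -x end. Origin: underside of the scale; the dial's centre is at x = -85 mm, the pan's centre at x = +95 mm in the scale's frame; z up.
- holder (a point): Centre of the inner floor of the steel holder, a cup of just the crucibles' shape and size fixed mouth up on the middle of the round weighing pan (110 mm across); the lowest crucible's foot rests here. Its floor is 81 mm, its rim 108 mm above the bench when empty; pan and holder sink up to 18 mm straight down on a spring of 350 N/m.
- needle (a joint): Angle of the scale's black needle, rad: 0 with the pan empty, growing clockwise seen from above, 0.15 rad per mm that the pan sinks (0.20 to 0.32 rad a crucible, 0.46 rad for the brass button). At 0 it points along the scale's +x. The needle is a low black bar just outside the knob's disc; only the load turns it.
- tare_knob (a joint): Angle of the tare knob, rad, with the needle's zero direction and sense: the scale reads zero when the two are equal. Range -1.6 to 3.2, starts at -1.0 to 0.3, stays where left (friction 0.04 N m). An aluminium disc 80 mm across with an upright black grip bar 52 mm long, 14 mm thick, 26 mm high over its middle and a black zero mark at one end of the bar, in line with it.
- knob_grip (a point): On the knob's axis, inside the grip bar, 66 mm above the bench (bar from 50 to 76 mm above the bench); x axis along the bar towards the zero mark, z up.
- needle_tip (a point): Point at the inner end of the needle, 42 mm from the knob's axis, just at the edge of the knob's disc.
- zero_mark (a point): Point at the outer end of the knob's zero mark, 42 mm from the knob's axis, at the same height as needle_tip; the two meet when the scale reads zero.
- bench_block: Steel bench block 90 x 90 x 22 mm, beyond the scale: leave alone. Origin: centre of the underside.
- hammer: Hammer 240 mm long lying on the bench: leave alone. Origin near the middle of the lying tool, handle towards its -x.
- bur_jar: Small blue jar with white lid, 48 mm in diameter, 75 mm high: leave alone. Origin: centre of the underside.

How it is judged:
By the outcome, as a careful person would: the job done as asked, in the order asked, and still so for the second after the job is handed in, with the robot touching nothing.
Of cup0, cup1, cup2, cup3, cup4, cup5 only 4 to 6 are there at a start; the rules pass over those that are not, and their reading is None.
At some moment in a run one of cup0, cup1, cup2, cup3, cup4, cup5, button may be knocked a few centimetres aside while the robot is not near it.
It also fails if it takes over 210 s, if anything falls off the work surface, if the arm or the gripper's body presses on something with over 40 N, if the wrist force passes 120 N, or if a joint passes its speed limit or range.

### The arm

A 6-joint arm with a two-finger parallel gripper is mounted at the origin on the work surface. World frame = base frame: x ahead of the robot, y to its left, z up, the work surface at z = 0. Lengths are in m, angles in rad, forces in N, time in s.
With the tool pointing down it reaches from about 0.425 to 0.95 m from the base axis. Payload 3.5 kg.
Tool frame: the origin (TCP) lies on the centre line of the jaws, within the pads' length; the fingertips stand 19 mm ahead of it and the grasp point (between the pads) is the TCP; z points along the fingers, y is the line along which they close (so a half turn about z gives the same grasp; the last joint's range is limited). The gripper opens to 85 mm and grips with 20 to 120 N. Pads are 22 mm wide; open, the fingers measure 114 mm over their backs; the gripper's body (76 mm by 85 mm) begins 54 mm behind the grasp point. The pads swing forward as they close: fully open they stand 13 mm farther back than shut.
Start: joints at [-1.344, 0.286, 1.577, -0, 1.279, -0.15], TCP at [0.248, -0.628, 0.25] pointing down, gripper open.
Joint ranges: [-2.77, 2.77], [-0.9, 2.22], [0.21, 2.48], [-1.53, 4.67], [0.24, 2.81], [-2.84, 2.84]. Speed limits (rad/s): [2.79, 2.79, 3.14, 3.14, 3.14, 3.14].

### API

Orientations are given as a unit quaternion [x, y, z, w].
In Python, from plant import ctrl, imaging gives the robot as it stands. The module is installed in compiled form; this text tells all that it offers.
- The arm moves only by the shell command python3 -m handwheel 'ROWS' [OPENING] [FORCE]. ROWS is JSON, one flat list of numbers, 6 for each row, row after row: the shift along the world's x, y, z in units of 150 mm (1.0 is 150 mm), then the turn, a rotation vector about the world's x, y, z in units of 90 degrees (1.0 is 90 degrees). In form: [tx, ty, tz, rx, ry, rz, tx, ty, tz, rx, ry, rz, ...]. A call has 1 to 5 rows; each row shifts and turns the commanded pose from where the row before left it; what a row does not reach is not made up. A row lasts 1/12 s, in which the tool goes at most 41.7 mm and 7.16 degrees, less where a joint would pass 70% of its speed; a pose out of reach is approached as far as the arm can. A call with a number of a shift or a turn outside -1 to 1 is refused whole. A call with a gripper value outside its range is refused whole. OPENING is the opening, from 0 (shut) to 1 (fully open), set as the call begins (- or left out, the last holds). The fingers move at their own pace and stop on an object; FORCE is the grip in N (left out, the last holds). Time passes only in rows, so rows that do not move let the fingers close. It gives the time, the measured TCP pose, the force, the opening and the grip force at its end, in the units of the state.
- ctrl.get_state(): the state, without advancing time (a new reading comes with each control period).
- imaging.read_camera(name): name is "scene" or "side" or "wrist"; returns (picture, depth): 384x512x3 uint8, blue, green, red; 384x512 float32, m along the optical axis (not along the pixel's ray), 0 where there is no reading.
- imaging.get_calibration(name): a dict with "fovy" (degrees; the focal length in pixels is half the picture's height over the tangent of half this angle, whatever the lens; pixels are square), "cx", "cy" (the principal point, pixels), "distortion" ([k1, k2, p1, p2, k3] as OpenCV has them; the pictures are not rectified), "R" (3x3) and "t" (3): a world point X has camera coordinates R X + t. Camera axes: x right, y down, z forward; pixel columns grow to the right and rows downward; lengths in m; the calibration is good to about 2 mm. A picture is of the moment at which its call begins: read the wrist's pose just before it. get_calibration takes no time and is no camera call; for the wrist camera it gives the pose at the moment of the call.
- ctrl.sign_off(): hands the job in; it is judged then, once.
The state is a dict: "time": time; "qpos": joint angles; "dq": joint speeds; "joint_efforts": joint torques, N m; "eef_pos": TCP position; "tcp_rot": TCP orientation; "contact_force": force on the tool from outside, world axes, zero at the start; "wrist_torque": the same for the moment, N m; "opening": opening from 0.0 (shut) to 1.0 (fully open); "finger_force": force on a finger pad.
Only numpy, scipy, OpenCV 4.12 (cv2) and the standard library are available. Lean on these libraries where they do the work, as an engineer would, in place of code of your own. Each camera call takes 0.05 s, during which the arm holds its last target. There are 200 camera calls.

## Working session

There is one attempt and no reset: what is moved stays moved. The work goes in short steps, Python scripts to look and compute and a shell command to move; the robot and the scene stay as the last step left them, time stands still between calls to the robot, and variables do not carry over. Pictures are saved under pics/ and viewed, at most 16 in all, crops included, and the job is handed in when it is done.

```bash
mkdir -p pics; cat > h.py <<'E'
import numpy as np, cv2
from plant import ctrl, imaging
def grab(n):
    c=imaging.get_calibration(n); im,d=imaging.read_camera(n); return im,d,c
def KD(c,h=384):
    f=h/2/np.tan(np.radians(c["fovy"])/2)
    return np.array([[f,0,c["cx"]],[0,f,c["cy"]],[0,0,1]]),np.array(c["distortion"],float)
def cloud(d,c):
    K,D=KD(c);h,w=d.shape
    uv=np.stack(np.meshgrid(np.arange(w),np.arange(h)),-1).reshape(-1,1,2).astype(np.float32)
    n=cv2.undistortPoints(uv,K,D).reshape(-1,2)
    P=np.c_[n,np.ones(len(n))]*d.reshape(-1,1)
    X=(P-np.array(c["t"]))@np.array(c["R"]); X[d.reshape(-1)==0]=np.nan
    return X.reshape(h,w,3)
def ray(uv,z,c):
    K,D=KD(c); n=cv2.undistortPoints(np.array(uv,np.float32).reshape(-1,1,2),K,D).reshape(-1,2)
    R=np.array(c["R"]);o=-R.T@np.array(c["t"]); v=np.c_[n,np.ones(len(n))]@R
    return o+v*((z-o[2])/v[:,2:])
def proj(X,c):
    K,D=KD(c);return cv2.projectPoints(np.array(X,float).reshape(-1,1,3),cv2.Rodrigues(np.array(c["R"]))[0],np.array(c["t"],float),K,D)[0].reshape(-1,2)
def fitc(p):
    A=np.c_[2*p,np.ones(len(p))];s=np.linalg.lstsq(A,(p**2).sum(1),rcond=None)[0]
    return s[:2],np.sqrt(s[2]+s[:2]@s[:2])
E
python3 - <<'E'
from h import *
s=ctrl.get_state();print(s)
ims=[]
for n in("scene","side"):
    im,d,c=grab(n); np.savez(n+"0.npz",im=im,d=d); cv2.imwrite(f"pics/{n}0.png",im)
    print(n,c, (d>0).mean())
E
```

```text
{'time': 0.0, 'qpos': array([-1.34400345e+00,  2.87160373e-01,  1.57816514e+00, -1.58877055e-05,
        1.27860424e+00, -1.50017300e-01]), 'dq': array([-0.00110514,  0.00077216, -0.00012713,  0.00066374,  0.00074327,
        0.00034962]), 'joint_efforts': array([-2.92915893e-04, -4.05988312e+01, -2.92622244e+01, -2.15393629e-04,
        5.89878924e-03, -6.73389025e-06]), 'eef_pos': array([ 0.24824529, -0.62703823,  0.24895708]), 'tcp_rot': array([ 9.82303098e-01,  1.87294576e-01, -5.24458493e-05, -1.16739582e-03]), 'contact_force': array([-0.27509271,  0.34732192, -0.00327618]), 'wrist_torque': array([ 0.01151294,  0.0062985 , -0.06645257]), 'finger_force': 0.0, 'opening': 1.0002272367952414}
scene {'fovy': 48.41459006217163, 'cx': 258.39622483545656, 'cy': 194.14272053473724, 'distortion': array([-0.14878183,  0.        ,  0.        ,  0.        ,  0.        ]), 'R': array([[ 0.87879989,  0.47691776, -0.01613065],
       [ 0.34480428, -0.65800107, -0.66943603],
       [-0.32987992,  0.58273839, -0.74269455]]), 't': array([-0.52105583, -0.14440963,  1.42404971])} 0.9959462483723959
side {'fovy': 53.804952788966034, 'cx': 259.5015612752125, 'cy': 187.64295260671827, 'distortion': array([-0.0626877,  0.       ,  0.       ,  0.       ,  0.       ]), 'R': array([[-0.8661301 , -0.49978779,  0.00555153],
       [-0.32692101,  0.55808113, -0.76267169],
       [ 0.37807579, -0.66238782, -0.64676199]]), 't': array([0.5390801 , 0.25341507, 0.94034972])} 0.9959665934244791
```

View pics/scene0.png

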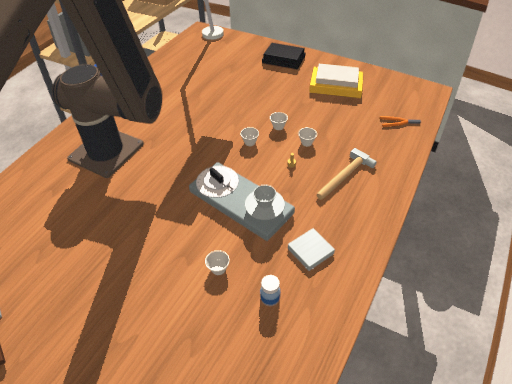

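View pics/side0.png

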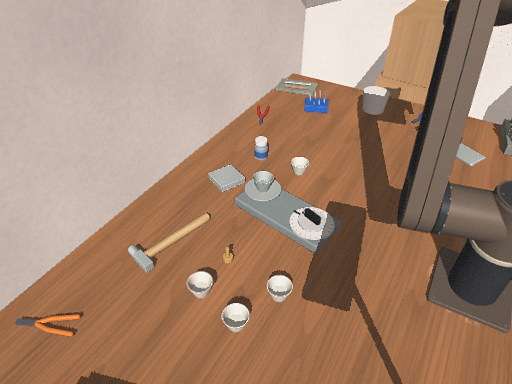

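The two views show four crucibles (scene ≈(250,137), (279,121), (307,137), (217,263)), the button at (292,161), the holder at (264,198) and the knob at (217,180).

```bash
cat > m.py <<'E'
from h import *
def cups(n,im=None,d=None,c=None):
    if im is None: im,d,c=grab(n)
    X=cloud(d,c); hsv=cv2.cvtColor(im,cv2.COLOR_BGR2HSV)
    ok=(X[...,2]>0.008)&(X[...,2]<0.2)&(X[...,0]>-.3)&(X[...,0]<1.1)&(np.abs(X[...,1])<1)&(hsv[...,1]<60)
    k,l,st,ce=cv2.connectedComponentsWithStats(ok.astype(np.uint8))
    for i in range(1,k):
        if not 60<st[i,4]<8000: continue
        P=X[l==i]; zt=np.percentile(P[:,2],98)
        cnt=max(cv2.findContours((l==i).astype(np.uint8),0,1)[0],key=len).reshape(-1,2)
        Q=ray(cnt,0.042,c)[:,:2]
        # upper contour points on rim plane, robust fit
        cc,r=cv2.minEnclosingCircle(Q.astype(np.float32))
        w=np.ones(len(Q),bool)
        for _ in range(15):
            a,rr=fitc(Q[w]); e=np.linalg.norm(Q-a,axis=1)-0.0315; w=e>-0.004-0*e
            if w.sum()<8:break
        T=P[P[:,2]>zt-0.006]
        print(n,"px",ce[i].round(),"n",st[i,4],"ztop %.3f"%zt,"fit",a.round(4),"r %.4f"%rr,"mean top",T.mean(0).round(3), "col",im[l==i].mean(0).round())
if __name__=="__main__":
    for n in("scene","side"):
        z=np.load(n+"0.npz"); cups(n,z["im"],z["d"],imaging.get_calibration(n))
        X=cloud(z["d"],imaging.get_calibration(n)); h=cv2.cvtColor(z["im"],cv2.COLOR_BGR2HSV)
        b=(X[...,2]>.008)&(X[...,2]<.06)&(h[...,1]>150)&(h[...,0]>17)&(h[...,0]<32)&(np.abs(X[...,1])<1)
        k,l,st,ce=cv2.connectedComponentsWithStats(b.astype(np.uint8))
        for i in range(1,k):
            if st[i,4]>15: print(n,"brass",ce[i].round(),st[i,4],X[l==i].mean(0).round(3),X[l==i].max(0).round(3))
        # heights on scale
        for nm,lo,hi in(("body",.036,.0425),("knobbar",.068,.08),("holder rim",.100,.112),("pan",.055,.09)):
            m=(X[...,2]>lo)&(X[...,2]<hi)&(h[...,1]<90); 
            np.set_printoptions(suppress=True)
            k,l,st,ce=cv2.connectedComponentsWithStats(m.astype(np.uint8))
            for i in range(1,k):
                if st[i,4]>25 and abs(X[l==i][:,1].mean())<1: 
                    p=X[l==i];print(n,nm,ce[i].round(),st[i,4],p.mean(0).round(3),p.min(0).round(3),p.max(0).round(3),cv2.minAreaRect(p[:,:2].astype(np.float32)))
E
python3 m.py; python3 - <<'E'
import cv2
a=cv2.imread('pics/scene0.png')[150:250,180:305]; b=cv2.imread('pics/side0.png')[160:260,225:350]
cv2.imwrite('pics/c0.png',cv2.hconcat([cv2.resize(x,None,fx=3.2,fy=4 if 0 else 3.2,interpolation=2) for x in(a,b)]))
E
```

```text
scene px [211.  25.] n 316 ztop 0.168 fit [-0.1814  0.9226] r 0.1457 mean top [-0.131  0.85   0.169] col [167. 176. 181.]
scene px [284.  55.] n 734 ztop 0.050 fit [0.2942 0.7712] r 0.0896 mean top [0.283 0.792 0.047] col [47. 47. 48.]
scene px [337.  75.] n 784 ztop 0.065 fit [0.5456 0.7351] r 0.0822 mean top [0.551 0.718 0.062] col [198. 214. 225.]
scene px [278. 120.] n 216 ztop 0.044 fit [0.4709 0.3703] r 0.0388 mean top [0.463 0.384 0.042] col [137. 152. 163.]
scene px [100. 138.] n 1482 ztop 0.175 fit [-0.0377  0.011 ] r 0.1061 mean top [ 0.038 -0.037  0.173] col [41. 40. 41.]
scene px [249. 135.] n 235 ztop 0.044 fit [0.4221 0.2509] r 0.0382 mean top [0.415 0.265 0.041] col [136. 151. 162.]
scene px [307. 136.] n 232 ztop 0.044 fit [0.5904 0.338 ] r 0.0379 mean top [0.586 0.35  0.041] col [134. 148. 160.]
scene px [363. 157.] n 209 ztop 0.029 fit [0.7879 0.3257] r 0.0397 mean top [0.778 0.353 0.027] col [167. 175. 176.]
scene px [243. 200.] n 4054 ztop 0.104 fit [5.329e-01 1.000e-04] r 0.1259 mean top [0.612 0.001 0.104] col [150. 156. 155.]
scene px [311. 248.] n 1033 ztop 0.
[... 10816 characters left out ...]
0.09 ] ((0.6215994954109192, -0.014241240918636322), (0.04403110221028328, 0.02425565756857395), 34.32187271118164)
side pan [262. 191.] 541 [0.607 0.009 0.067] [ 0.56  -0.055  0.06 ] [0.667 0.051 0.09 ] ((0.6119416356086731, 0.0024931877851486206), (0.10609355568885803, 0.09731917083263397), 26.632631301879883)
side pan [312. 216.] 144 [0.436 0.033 0.069] [0.412 0.015 0.055] [0.462 0.045 0.078] ((0.4365900754928589, 0.030214544385671616), (0.016249913722276688, 0.05084523558616638), 69.8166732788086)
side pan [475. 282.] 576 [0.01  0.048 0.073] [-0.057 -0.008  0.055] [0.061 0.064 0.09 ] ((0.009043436497449875, 0.0347890704870224), (0.0565662756562233, 0.12129855901002884), 74.8597412109375)
```

View pics/c0.png

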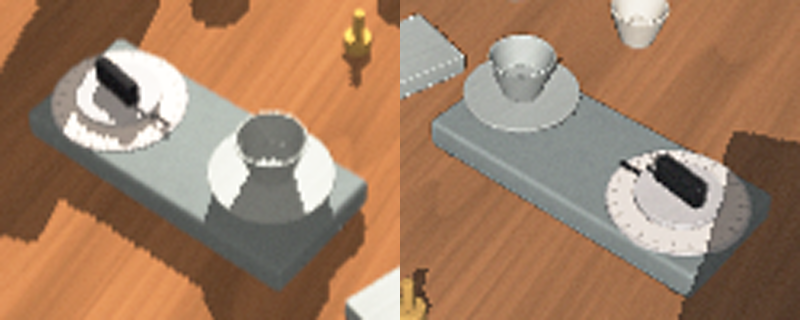

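Crop: the knob bar runs at about −20° with the mark facing the needle on the pan side, and the holder is empty. The measured sizes agree with the ones given. Moving above the lone crucible at (0.587, −0.210).

```bash
for i in 1 2 3; do python3 -m handwheel '[0.151,0.186,-0.05,0,0,0, 0.151,0.186,-0.05,0,0,0, 0.151,0.186,-0.05,0,0,0, 0.151,0.186,-0.05,0,0,0, 0.151,0.186,-0.05,0,0,0]' 1 30; done
cat > w.py <<'E'
from h import *
import sys
def wcup(name,rim=0.042,save=True):
    im,d,c=grab("wrist"); cv2.imwrite(f"pics/{name}.png",im)
    s=ctrl.get_state(); X=cloud(d,c); h=cv2.cvtColor(im,cv2.COLOR_BGR2HSV)
    print("tcp",s["eef_pos"].round(4),"t",s["time"],"F",s["contact_force"].round(1))
    m=(np.abs(X[...,2]-rim)<0.006)&(h[...,1]<70)
    k,l,st,ce=cv2.connectedComponentsWithStats(cv2.dilate(m.astype(np.uint8),np.ones((5,5))))
    for i in range(1,k):
        P=X[(l==i)&m]
        if len(P)>150: 
            a,r=fitc(P[:,:2]); print("px",ce[i].round(),len(P),"c",a.round(4),"r %.4f"%r,"z %.4f"%np.nanpercentile(P[:,2],90),"delta units",((a-s["eef_pos"][:2])/.15).round(3))
if __name__=="__main__": wcup(sys.argv[1],float(sys.argv[2]))
E
python3 w.py w1 0.042
```

```text
time: 0.52
eef_pos: [0.3622, -0.4864, 0.2119]
tcp_rot: [0.982, 0.187, -0.0, -0.0]
contact_force: [1.8, 0.7, -0.3]
opening: 1.003
finger_force: 0.0
time: 0.93
eef_pos: [0.4755, -0.3468, 0.1745]
tcp_rot: [0.982, 0.187, -0.0, -0.0]
contact_force: [0.5, -0.6, 0.5]
opening: 0.999
finger_force: 0.0
time: 1.35
eef_pos: [0.5887, -0.2073, 0.137]
tcp_rot: [0.982, 0.187, -0.0, -0.0]
contact_force: [0.4, -0.3, 1.1]
opening: 1.004
finger_force: 0.0
tcp [ 0.591  -0.2021  0.1353] t 1.4 F [-0.1  2.9 -0.8]
px [ 46. 117.] 12007 c [ 0.5771 -0.0301] r 0.0622 z 0.0398 delta units [-0.093  1.147]
px [352.  19.] 303 c [ 0.7415 -0.2205] r 0.0201 z 0.0476 delta units [ 1.003 -0.123]
px [258. 204.] 1314 c [ 0.5888 -0.2097] r 0.0286 z 0.0434 delta units [-0.015 -0.05 ]
```

View pics/w1.png

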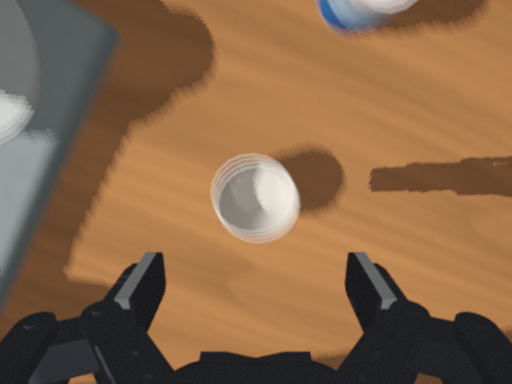

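The crucible is at pixel (258,204), centre (0.588, −0.210), which matches the overview. Descending to grasp it and lifting.

```bash
python3 -m handwheel '[0,-0.003,-0.127,0,0,0, 0,0,-0.127,0,0,0, 0,0,-0.127,0,0,0, 0,0,-0.127,0,0,0, 0,0,-0.127,0,0,0]'
python3 -m handwheel '[0,0,0,0,0,0, 0,0,0,0,0,0, 0,0,0,0,0,0, 0,0,0,0,0,0]' 
for i in 1 2 3; do python3 -m handwheel '[0,0,0,0,0,0, 0,0,0,0,0,0, 0,0,0,0,0,0, 0,0,0,0,0,0, 0,0,0,0,0,0]' 0 30; done
python3 -m handwheel '[0,0,0.15,0,0,0, 0,0,0.25,0,0,0, 0,0,0.25,0,0,0, 0,0,0.25,0,0,0, 0,0,0.1,0,0,0]'; python3 -m handwheel '[0,0,0,0,0,0, 0,0,0,0,0,0, 0,0,0,0,0,0, 0,0,0,0,0,0]'
python3 - <<'E'
from h import *
im,d,c=grab("side"); cv2.imwrite("pics/s1.png",im)
E
```

```text
time: 1.82
eef_pos: [0.5878, -0.2092, 0.0412]
tcp_rot: [0.982, 0.187, -0.0, -0.0]
contact_force: [-0.1, -0.0, 0.2]
opening: 1.002
finger_force: 0.0
time: 2.15
eef_pos: [0.5892, -0.2102, 0.0443]
tcp_rot: [0.982, 0.187, 0.001, 0.001]
contact_force: [-0.1, 0.3, -0.3]
opening: 0.999
finger_force: 0.0
time: 2.57
eef_pos: [0.5889, -0.2099, 0.045]
tcp_rot: [0.982, 0.187, 0.001, 0.0]
contact_force: [-2.8, 0.6, 6.9]
opening: 0.705
finger_force: 30.7
time: 2.98
eef_pos: [0.589, -0.2099, 0.045]
tcp_rot: [0.982, 0.187, 0.001, 0.0]
contact_force: [-1.6, 1.5, 7.7]
opening: 0.701
finger_force: 30.7
time: 3.4
eef_pos: [0.5889, -0.2099, 0.045]
tcp_rot: [0.982, 0.187, 0.001, 0.001]
contact_force: [-2.5, 0.9, 6.7]
opening: 0.704
finger_force: 30.7
time: 3.82
eef_pos: [0.5906, -0.2108, 0.2]
tcp_rot: [0.982, 0.187, 0.004, 0.003]
contact_force: [0.6, 0.0, 1.6]
opening: 0.703
finger_force: 32.6
time: 4.15
eef_pos: [0.5867, -0.2088, 0.1896]
tcp_rot: [0.982, 0.187, -0.002, -0.002]
contact_force: [-1.7, 0.3, -0.8]
opening: 0.698
finger_force: 32.6
```

View pics/s1.png

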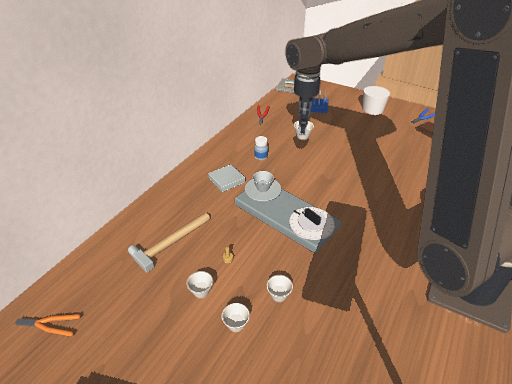

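The crucible hangs level in the fingers. Carrying it over the holder.

```bash
python3 -m handwheel '[0.01,0.07,0,0,0,0, 0.02,0.15,0,0,0,0, 0.03,0.23,0,0,0,0, 0.03,0.23,0,0,0,0, 0.03,0.23,0,0,0,0]'; python3 -m handwheel '[0.03,0.23,0,0,0,0, 0.02,0.15,0,0,0,0, 0.01,0.08,0,0,0,0, 0,0,0,0,0,0, 0,0,0,0,0,0]';  python3 -m handwheel '[0,0,0,0,0,0, 0,0,0,0,0,0, 0,0,0,0,0,0, 0,0,0,0,0,0, 0,0,0,0,0,0]'
python3 w.py w2 0.105
python3 - <<'E'
from h import *
a=cv2.imread("pics/w2.png")
im,d,c=grab("scene"); b=im[110:270,180:350]
cv2.imwrite("pics/j2.png",cv2.hconcat([cv2.resize(a,(400,300)),cv2.resize(b,(320,300))]))
E
```

```text
time: 4.62
eef_pos: [0.6056, -0.0711, 0.1914]
tcp_rot: [0.982, 0.187, -0.001, -0.001]
contact_force: [0.4, -0.0, -0.9]
opening: 0.699
finger_force: 32.6
time: 5.03
eef_pos: [0.6149, -0.0039, 0.1919]
tcp_rot: [0.982, 0.188, -0.001, 0.0]
contact_force: [-1.1, -0.3, -0.4]
opening: 0.701
finger_force: 32.6
time: 5.45
eef_pos: [0.6151, -0.0049, 0.1926]
tcp_rot: [0.982, 0.187, -0.0, 0.0]
contact_force: [-0.5, 0.2, -1.0]
opening: 0.702
finger_force: 32.6
tcp [ 0.6151 -0.0047  0.1926] t 5.5 F [ 0.1  0.3 -0.6]
px [252. 191.] 1014 c [ 0.6156 -0.0033] r 0.0281 z 0.1094 delta units [0.003 0.009]
```

View pics/j2.png

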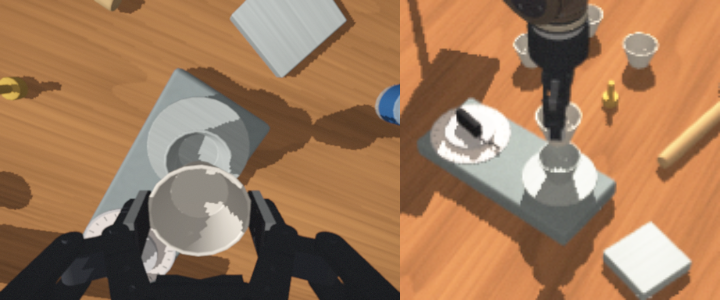

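The wrist view puts the holder at (0.6156, −0.0033), directly below the held crucible. Lowering.

```bash
python3 -m handwheel '[0.002,0.009,-0.08,0,0,0, 0,0,-0.12,0,0,0, 0,0,-0.12,0,0,0, 0,0,-0.08,0,0,0, 0,0,-0.02,0,0,0]'; python3 -m handwheel '[0,0,0,0,0,0, 0,0,-0.01,0,0,0, 0,0,0,0,0,0, 0,0,0,0,0,0]'
python3 -m handwheel '[0,0,0,0,0,0, 0,0,0,0,0,0, 0,0,0,0,0,0, 0,0,0,0,0,0, 0,0,0,0,0,0]' 1
python3 -m handwheel '[0,0,0.06,0,0,0, 0,0,0.15,0,0,0, 0,0,0.2,0,0,0, 0,0,0.1,0,0,0, 0,0,0,0,0,0]'
python3 -m handwheel '[0,0,0,0,0,0, 0,0,0,0,0,0, 0,0,0,0,0,0]'; python3 w.py w3 0.123; python3 - <<'E'
from m import *
from h import *
X=None
for n in ("scene","side"): cups(n)
E
```

```text
time: 5.97
eef_pos: [0.6137, -0.0025, 0.1259]
tcp_rot: [0.982, 0.187, -0.002, -0.001]
contact_force: [-0.5, -0.7, -0.7]
opening: 0.701
finger_force: 32.6
time: 6.3
eef_pos: [0.6161, -0.0028, 0.1292]
tcp_rot: [0.982, 0.187, 0.001, 0.0]
contact_force: [0.2, 0.3, -0.9]
opening: 0.7
finger_force: 32.6
time: 6.72
eef_pos: [0.6155, -0.0027, 0.1283]
tcp_rot: [0.982, 0.187, 0.0, 0.0]
contact_force: [-0.6, -0.8, -0.2]
opening: 1.0
finger_force: 0.0
time: 7.13
eef_pos: [0.6182, -0.0031, 0.2107]
tcp_rot: [0.982, 0.187, 0.005, 0.002]
contact_force: [0.6, -0.2, 1.2]
opening: 1.0
finger_force: 0.0
time: 7.38
eef_pos: [0.6144, -0.0026, 0.2026]
tcp_rot: [0.982, 0.187, -0.002, -0.001]
contact_force: [0.2, -0.2, -1.0]
opening: 1.001
finger_force: 0.0
tcp [ 0.6144 -0.0026  0.2025] t 7.4333 F [-0.1 -0.3 -0.3]
px [256. 209.] 1513 c [ 0.6159 -0.0027] r 0.0290 z 0.1228 delta units [ 0.01  -0.001]
scene px [287.  54.] n 601 ztop 0.050 fit [0.3005 0.7785] r 0.0836 mean top [0.286 0.794 0.047] col [53. 53. 55.]
scene px [337.  75.] n 786 ztop 0.065 fit [0.5457 0.7356] r 0.0824 mean top [0.552 0.718 0.062] col
[... 1685 characters left out ...]
. 181.]
side px [441. 266.] n 384 ztop 0.014 fit [0.1081 0.0153] r 0.0546 mean top [ 0.082 -0.021  0.011] col [52. 57. 64.]
side px [179. 285.] n 478 ztop 0.043 fit [0.6221 0.3849] r 0.0326 mean top [0.631 0.38  0.04 ] col [193. 203. 209.]
side px [279. 287.] n 496 ztop 0.042 fit [0.4146 0.2675] r 0.0320 mean top [0.418 0.258 0.04 ] col [196. 206. 212.]
side px [472. 307.] n 86 ztop 0.200 fit [-0.0025  0.0895] r 0.0295 mean top [0.038 0.229 0.197] col [70. 73. 79.]
side px [235. 316.] n 594 ztop 0.043 fit [0.4627 0.3847] r 0.0315 mean top [0.467 0.377 0.04 ] col [191. 201. 207.]
side px [ 25. 322.] n 92 ztop 0.014 fit [0.8569 0.6392] r 0.0151 mean top [0.884 0.635 0.011] col [101.  98.  98.]
```

View pics/w3.png

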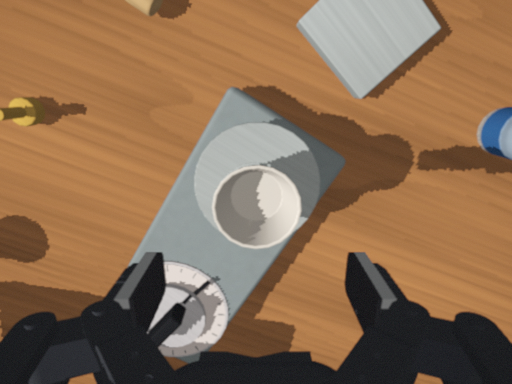

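The first crucible is nested: pixel (256,209), rim z 0.123. One of the others has been knocked from (0.587, 0.349) to about (0.629, 0.383), so I fetch that one next.

```bash
python3 -m handwheel '[0.007,0.1,0,0,0,0, 0.007,0.2,0,0,0,0, 0.007,0.23,0,0,0,0, 0.007,0.23,-0.03,0,0,0, 0.007,0.23,-0.05,0,0,0]';python3 -m handwheel '[0.007,0.23,-0.05,0,0,0, 0.007,0.23,-0.05,0,0,0, 0.007,0.23,-0.05,0,0,0, 0.007,0.23,-0.05,0,0,0, 0.007,0.23,-0.05,0,0,0]' ; python3 -m handwheel '[0.007,0.23,-0.03,0,0,0, 0.007,0.15,-0.03,0,0,0, 0.003,0.05,-0.01,0,0,0, 0,0,0,0,0,0, 0,0,0,0,0,0]';  python3 -m handwheel '[0,0,0,0,0,0, 0,0,0,0,0,0, 0,0,0,0,0,0, 0,0,0,0,0,0, 0,0,0,0,0,0]'
python3 w.py w4 0.042
```

```text
time: 7.95
eef_pos: [0.621, 0.148, 0.1932]
tcp_rot: [0.982, 0.187, 0.001, -0.0]
contact_force: [0.9, -0.2, 0.4]
opening: 0.998
finger_force: 0.0
time: 8.37
eef_pos: [0.6251, 0.321, 0.1542]
tcp_rot: [0.982, 0.188, -0.0, -0.0]
contact_force: [0.6, 0.6, 0.3]
opening: 1.002
finger_force: 0.0
time: 8.78
eef_pos: [0.628, 0.3828, 0.144]
tcp_rot: [0.982, 0.188, -0.001, 0.0]
contact_force: [-0.2, -0.1, -0.8]
opening: 1.0
finger_force: 0.0
time: 9.2
eef_pos: [0.6288, 0.382, 0.145]
tcp_rot: [0.982, 0.187, 0.0, -0.0]
contact_force: [-0.4, 0.1, 0.2]
opening: 1.002
finger_force: 0.0
tcp [0.6288 0.3822 0.1449] t 9.25 F [ 0.1 -0.8 -0.7]
px [256. 204.] 1423 c [0.6272 0.3804] r 0.0288 z 0.0434 delta units [-0.01  -0.012]
px [186. 340.] 409 c [0.4664 0.3815] r 0.0287 z 0.0432 delta units [-1.082 -0.005]
```

```bash
python3 -m handwheel '[-0.01,-0.012,-0.1,0,0,0, 0,0,-0.17,0,0,0, 0,0,-0.17,0,0,0, 0,0,-0.15,0,0,0, 0,0,-0.08,0,0,0]' 
python3 -m handwheel '[0,0,0,0,0,0, 0,0,0,0,0,0, 0,0,0,0,0,0, 0,0,0,0,0,0]' 
for i in 1 2; do python3 -m handwheel '[0,0,0,0,0,0, 0,0,0,0,0,0, 0,0,0,0,0,0, 0,0,0,0,0,0, 0,0,0,0,0,0]' 0 30; done
python3 -m handwheel '[0,0,0.1,0,0,0, 0,0,0.2,0,0,0, 0,0,0.25,0,0,0, 0,0,0.25,0,0,0, 0,0,0.2,0,0,0]'; python3 -m handwheel '[0,0,0.1,0,0,0, 0,0,0.035,0,0,0, 0,0,0,0,0,0, 0,0,0,0,0,0]'
python3 -m handwheel '[-0.007,-0.1,0,0,0,0, -0.007,-0.2,0,0,0,0, -0.007,-0.23,0,0,0,0, -0.007,-0.23,0,0,0,0, -0.007,-0.23,0,0,0,0]'; python3 -m handwheel '[-0.007,-0.23,0,0,0,0, -0.007,-0.23,0,0,0,0, -0.007,-0.23,0,0,0,0, -0.007,-0.23,0,0,0,0, -0.007,-0.23,0,0,0,0]'; python3 -m handwheel '[-0.007,-0.23,0,0,0,0, -0.005,-0.14,0,0,0,0, 0,-0.05,0,0,0,0, 0,0,0,0,0,0, 0,0,0,0,0,0]';  python3 -m handwheel '[0,0,0,0,0,0, 0,0,0,0,0,0, 0,0,0,0,0,0, 0,0,0,0,0,0, 0,0,0,0,0,0]'
python3 w.py w5 0.123
```

```text
time: 9.67
eef_pos: [0.6244, 0.3797, 0.0389]
tcp_rot: [0.982, 0.187, -0.003, 0.001]
contact_force: [-0.9, -0.9, -0.7]
opening: 0.996
finger_force: 0.0
time: 10.0
eef_pos: [0.6284, 0.3816, 0.0466]
tcp_rot: [0.982, 0.187, 0.002, -0.0]
contact_force: [-0.1, 0.2, 1.0]
opening: 0.998
finger_force: 0.0
time: 10.42
eef_pos: [0.6279, 0.3814, 0.0466]
tcp_rot: [0.982, 0.187, 0.001, -0.0]
contact_force: [-0.7, -0.8, 5.7]
opening: 0.691
finger_force: 31.7
time: 10.83
eef_pos: [0.6279, 0.3814, 0.0466]
tcp_rot: [0.982, 0.187, 0.001, -0.0]
contact_force: [-0.9, -0.7, 5.9]
opening: 0.695
finger_force: 31.7
time: 11.25
eef_pos: [0.6274, 0.3812, 0.1981]
tcp_rot: [0.982, 0.187, 0.002, -0.0]
contact_force: [0.9, 0.5, 0.1]
opening: 0.697
finger_force: 32.5
time: 11.58
eef_pos: [0.626, 0.3805, 0.2118]
tcp_rot: [0.982, 0.187, -0.002, 0.0]
contact_force: [0.9, 0.2, -1.5]
opening: 0.693
finger_force: 32.5
time: 12.0
eef_pos: [0.62, 0.2299, 0.211]
tcp_rot: [0.982, 0.187, -0.003, 0.0]
contact_force: [0.9, -0.6, -0.5]
opening: 0.696
finger_force: 32.5
time: 12.42
eef_pos: [0.6144, 0.0575, 0.2113]
tcp_rot: [0.982, 0.187, -0.002, -0.0]
contact_force: [0.4, -0.3, -0.7]
opening: 0.692
finger_force: 32.5
time: 12.83
eef_pos: [0.6138, -0.003, 0.2127]
tcp_rot: [0.982, 0.187, -0.001, -0.001]
contact_force: [0.1, 0.6, -0.5]
opening: 0.696
finger_force: 32.5
time: 13.25
eef_pos: [0.6147, -0.0023, 0.2144]
tcp_rot: [0.982, 0.188, 0.0, 0.0]
contact_force: [0.9, 0.1, -0.0]
opening: 0.694
finger_force: 32.5
tcp [ 0.6147 -0.0024  0.2144] t 13.3 F [-1.1  0.9 -1.4]
px [256. 187.] 769 c [ 0.6161 -0.0026] r 0.0289 z 0.1230 delta units [ 0.009 -0.001]
```

View pics/w5.png

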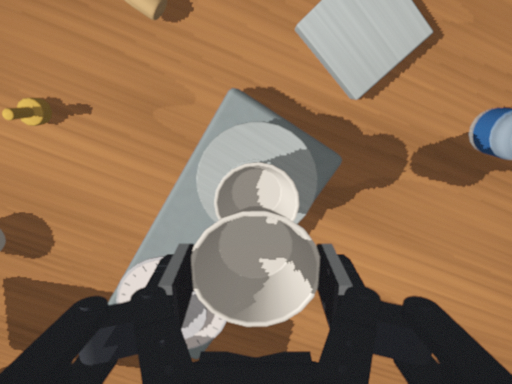

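The second crucible is held level above the stack, whose rim is at pixel (256,187). Lowering, releasing, and going on to the next at (0.466, 0.3815).

```bash
python3 -m handwheel '[0.006,0,-0.08,0,0,0, 0,0,-0.13,0,0,0, 0,0,-0.13,0,0,0, 0,0,-0.1,0,0,0, 0,0,-0.04,0,0,0]'; python3 -m handwheel '[0,0,0,0,0,0, 0,0,0,0,0,0, 0,0,0,0,0,0, 0,0,0,0,0,0]'
python3 -m handwheel '[0,0,0,0,0,0, 0,0,0,0,0,0, 0,0,0,0,0,0, 0,0,0,0,0,0, 0,0,0,0,0,0]' 1
python3 -m handwheel '[0,0,0.06,0,0,0, 0,0,0.15,0,0,0, 0,0,0.17,0,0,0, 0,0,0.1,0,0,0, 0,0,0,0,0,0]'; python3 -m handwheel '[0,0,0,0,0,0, 0,0,0,0,0,0, 0,0,0,0,0,0]'; python3 w.py w6 0.136
python3 -m handwheel '[-0.04,0.1,0,0,0,0, -0.07,0.18,0,0,0,0, -0.08,0.21,0,0,0,0, -0.08,0.21,-0.03,0,0,0, -0.08,0.21,-0.05,0,0,0]';python3 -m handwheel '[-0.08,0.21,-0.05,0,0,0, -0.08,0.21,-0.05,0,0,0, -0.08,0.21,-0.05,0,0,0, -0.08,0.21,-0.05,0,0,0, -0.08,0.21,-0.05,0,0,0]' ; python3 -m handwheel '[-0.08,0.21,-0.05,0,0,0, -0.08,0.21,-0.05,0,0,0, -0.07,0.13,-0.03,0,0,0, -0.025,0.05,0,0,0,0, 0,0,0,0,0,0]';  python3 -m handwheel '[0,0,0,0,0,0, 0,0,0,0,0,0, 0,0,0,0,0,0, 0,0,0,0,0,0, 0,0,0,0,0,0]'
python3 w.py w7 0.042
```

```text
time: 13.72
eef_pos: [0.6139, -0.0027, 0.1386]
tcp_rot: [0.982, 0.187, -0.002, -0.001]
contact_force: [0.6, -0.0, -0.1]
opening: 0.694
finger_force: 32.6
time: 14.05
eef_pos: [0.6163, -0.0031, 0.1437]
tcp_rot: [0.982, 0.187, 0.001, 0.0]
contact_force: [0.0, 0.2, -1.1]
opening: 0.696
finger_force: 32.5
time: 14.47
eef_pos: [0.6156, -0.003, 0.1425]
tcp_rot: [0.982, 0.187, 0.0, 0.0]
contact_force: [0.9, 0.3, 0.1]
opening: 1.001
finger_force: 0.0
time: 14.88
eef_pos: [0.6181, -0.0034, 0.2201]
tcp_rot: [0.982, 0.187, 0.004, 0.002]
contact_force: [0.8, -0.6, 0.9]
opening: 1.001
finger_force: 0.0
time: 15.13
eef_pos: [0.6145, -0.0029, 0.2123]
tcp_rot: [0.982, 0.187, -0.002, -0.001]
contact_force: [0.2, 0.5, -0.7]
opening: 0.997
finger_force: 0.0
tcp [ 0.6146 -0.0029  0.2123] t 15.1833 F [-0.8  0.   0.2]
px [256. 213.] 1644 c [ 0.6154 -0.0035] r 0.0289 z 0.1362 delta units [ 0.005 -0.004]
time: 15.6
eef_pos: [0.5621, 0.1354, 0.2023]
tcp_rot: [0.982, 0.187, 0.0, -0.0]
contact_force: [0.1, -0.0, 0.7]
opening: 0.997
finger_force: 0.0
time: 16.02
eef_pos: [0.501, 0.2929, 0.1637]
tcp_rot: [0.982, 0.187, -0.001, -0.0]
contact_force: [0.6, -0.5, -0.6]
opening: 1.0
finger_force: 0.0
time: 16.43
eef_pos: [0.4626, 0.3826, 0.1442]
tcp_rot: [0.982, 0.189, -0.001, 0.0]
contact_force: [1.3, 0.4, -0.3]
opening: 1.004
finger_force: 0.0
time: 16.85
eef_pos: [0.4655, 0.3802, 0.1456]
tcp_rot: [0.982, 0.187, 0.0, -0.0]
contact_force: [-1.2, 0.1, 0.3]
opening: 1.001
finger_force: 0.0
tcp [0.4654 0.3803 0.1456] t 16.9 F [-0.2  0.   0.2]
px [252. 201.] 1433 c [0.4649 0.3821] r 0.0288 z 0.0434 delta units [-0.004  0.012]
px [339. 302.] 447 c [0.4169 0.2637] r 0.0286 z 0.0434 delta units [-0.323 -0.777]
```

```bash
python3 -m handwheel '[-0.003,0.012,-0.1,0,0,0, 0,0,-0.17,0,0,0, 0,0,-0.17,0,0,0, 0,0,-0.15,0,0,0, 0,0,-0.08,0,0,0]' 
python3 -m handwheel '[0,0,0,0,0,0, 0,0,0,0,0,0, 0,0,0,0,0,0, 0,0,0,0,0,0]' 
for i in 1 2; do python3 -m handwheel '[0,0,0,0,0,0, 0,0,0,0,0,0, 0,0,0,0,0,0, 0,0,0,0,0,0, 0,0,0,0,0,0]' 0 30; done
python3 -m handwheel '[0,0,0.1,0,0,0, 0,0,0.2,0,0,0, 0,0,0.25,0,0,0, 0,0,0.25,0,0,0, 0,0,0.2,0,0,0]'; python3 -m handwheel '[0,0,0.15,0,0,0, 0,0,0.07,0,0,0, 0,0,0,0,0,0, 0,0,0,0,0,0]'
python3 -m handwheel '[0.04,-0.1,0,0,0,0, 0.07,-0.18,0,0,0,0, 0.08,-0.21,0,0,0,0, 0.08,-0.21,0,0,0,0, 0.08,-0.21,0,0,0,0]'; python3 -m handwheel '[0.08,-0.21,0,0,0,0, 0.08,-0.21,0,0,0,0, 0.08,-0.21,0,0,0,0, 0.08,-0.21,0,0,0,0, 0.08,-0.21,0,0,0,0]'; python3 -m handwheel '[0.08,-0.21,0,0,0,0, 0.08,-0.21,0,0,0,0, 0.07,-0.13,0,0,0,0, 0.025,-0.05,0,0,0,0, 0,0,0,0,0,0]';  python3 -m handwheel '[0,0,0,0,0,0, 0,0,0,0,0,0, 0,0,0,0,0,0, 0,0,0,0,0,0, 0,0,0,0,0,0]'
python3 w.py w8 0.136
```

```text
time: 17.32
eef_pos: [0.463, 0.3815, 0.0418]
tcp_rot: [0.982, 0.187, -0.002, 0.001]
contact_force: [-0.2, -0.5, -0.5]
opening: 0.999
finger_force: 0.0
time: 17.65
eef_pos: [0.4658, 0.3835, 0.0469]
tcp_rot: [0.982, 0.187, 0.002, -0.001]
contact_force: [-0.3, 0.4, 0.6]
opening: 0.997
finger_force: 0.0
time: 18.07
eef_pos: [0.4653, 0.3833, 0.0471]
tcp_rot: [0.982, 0.187, 0.001, -0.0]
contact_force: [-1.5, -2.3, 5.6]
opening: 0.703
finger_force: 30.9
time: 18.48
eef_pos: [0.4653, 0.3832, 0.047]
tcp_rot: [0.982, 0.187, 0.001, -0.0]
contact_force: [-1.8, -1.7, 6.6]
opening: 0.704
finger_force: 30.9
time: 18.9
eef_pos: [0.4648, 0.3831, 0.1981]
tcp_rot: [0.982, 0.187, 0.001, -0.0]
contact_force: [0.7, 0.5, 0.3]
opening: 0.696
finger_force: 32.6
time: 19.23
eef_pos: [0.4641, 0.3826, 0.2273]
tcp_rot: [0.982, 0.187, -0.0, 0.0]
contact_force: [0.4, -0.4, -0.9]
opening: 0.697
finger_force: 32.6
time: 19.65
eef_pos: [0.5156, 0.2447, 0.2242]
tcp_rot: [0.982, 0.188, -0.003, 0.0]
contact_force: [1.5, -0.0, -0.7]
opening: 0.696
finger_force: 32.7
time: 20.07
eef_pos: [0.5757, 0.0872, 0.2242]
tcp_rot: [0.982, 0.187, -0.003, -0.001]
contact_force: [-0.2, 1.8, -1.0]
opening: 0.698
finger_force: 32.7
time: 20.48
eef_pos: [0.6145, -0.0028, 0.2248]
tcp_rot: [0.983, 0.186, -0.002, -0.001]
contact_force: [0.5, -0.3, -0.4]
opening: 0.699
finger_force: 32.7
time: 20.9
eef_pos: [0.6149, -0.0002, 0.228]
tcp_rot: [0.982, 0.188, 0.0, -0.0]
contact_force: [0.9, 0.2, -1.0]
opening: 0.7
finger_force: 32.7
tcp [ 6.150e-01 -4.000e-04  2.281e-01] t 20.95 F [ 0.1  0.  -0.8]
px [261. 189.] 772 c [ 0.6157 -0.0034] r 0.0288 z 0.1363 delta units [ 0.005 -0.02 ]
```

View pics/w8.png

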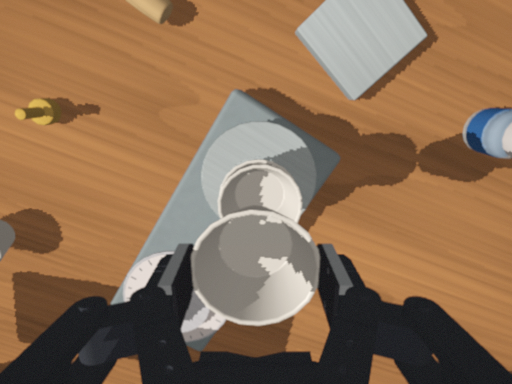

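Third one in position, about 3 mm off in y and corrected as it goes down. Then on to the last at (0.417, 0.263).

```bash
python3 -m handwheel '[0.003,-0.018,-0.08,0,0,0, 0,0,-0.13,0,0,0, 0,0,-0.13,0,0,0, 0,0,-0.1,0,0,0, 0,0,-0.04,0,0,0]'; python3 -m handwheel '[0,0,0,0,0,0, 0,0,0,0,0,0, 0,0,0,0,0,0, 0,0,0,0,0,0]'
python3 -m handwheel '[0,0,0,0,0,0, 0,0,0,0,0,0, 0,0,0,0,0,0, 0,0,0,0,0,0, 0,0,0,0,0,0]' 1
python3 -m handwheel '[0,0,0.06,0,0,0, 0,0,0.15,0,0,0, 0,0,0.17,0,0,0, 0,0,0.1,0,0,0, 0,0,0,0,0,0]'; python3 -m handwheel '[0,0,0,0,0,0, 0,0,0,0,0,0, 0,0,0,0,0,0]'; python3 w.py w9 0.149
python3 -m handwheel '[-0.06,0.08,0,0,0,0, -0.1,0.13,0,0,0,0, -0.13,0.175,0,0,0,0, -0.13,0.175,-0.03,0,0,0, -0.13,0.175,-0.07,0,0,0]';python3 -m handwheel '[-0.13,0.175,-0.07,0,0,0, -0.13,0.175,-0.07,0,0,0, -0.13,0.175,-0.07,0,0,0, -0.13,0.175,-0.07,0,0,0, -0.13,0.175,-0.07,0,0,0]' ; python3 -m handwheel '[-0.08,0.11,-0.07,0,0,0, -0.04,0.05,-0.03,0,0,0, 0,0,0,0,0,0, 0,0,0,0,0,0, 0,0,0,0,0,0]';  python3 -m handwheel '[0,0,0,0,0,0, 0,0,0,0,0,0, 0,0,0,0,0,0, 0,0,0,0,0,0, 0,0,0,0,0,0]'
python3 w.py w10 0.042
```

```text
time: 21.37
eef_pos: [0.6138, -0.0038, 0.1521]
tcp_rot: [0.982, 0.187, -0.002, -0.001]
contact_force: [0.4, -0.9, 1.0]
opening: 0.697
finger_force: 32.7
time: 21.7
eef_pos: [0.6163, -0.0041, 0.1572]
tcp_rot: [0.982, 0.187, 0.001, 0.0]
contact_force: [0.8, -0.3, -0.1]
opening: 0.697
finger_force: 32.7
time: 22.12
eef_pos: [0.6157, -0.0039, 0.1561]
tcp_rot: [0.982, 0.187, 0.0, 0.0]
contact_force: [0.1, -0.2, -0.5]
opening: 0.995
finger_force: 0.0
time: 22.53
eef_pos: [0.618, -0.0043, 0.2336]
tcp_rot: [0.982, 0.187, 0.004, 0.002]
contact_force: [0.6, 0.6, 1.4]
opening: 0.996
finger_force: 0.0
time: 22.78
eef_pos: [0.6146, -0.0037, 0.2258]
tcp_rot: [0.982, 0.187, -0.002, -0.001]
contact_force: [0.5, 1.0, 0.6]
opening: 0.998
finger_force: 0.0
tcp [ 0.6146 -0.0038  0.2258] t 22.8333 F [ 0.2 -0.  -0.5]
px [256. 212.] 1630 c [ 0.6156 -0.0043] r 0.0289 z 0.1494 delta units [ 0.006 -0.003]
time: 23.25
eef_pos: [0.5321, 0.1078, 0.2134]
tcp_rot: [0.982, 0.187, 0.001, -0.0]
contact_force: [0.3, 1.3, 0.8]
opening: 1.002
finger_force: 0.0
time: 23.67
eef_pos: [0.4331, 0.2389, 0.1592]
tcp_rot: [0.982, 0.187, -0.001, -0.0]
contact_force: [0.7, 0.9, 0.7]
opening: 0.998
finger_force: 0.0
time: 24.08
eef_pos: [0.4185, 0.2611, 0.146]
tcp_rot: [0.982, 0.187, 0.001, 0.0]
contact_force: [-0.2, -0.6, 0.1]
opening: 1.0
finger_force: 0.0
time: 24.5
eef_pos: [0.4179, 0.2613, 0.1455]
tcp_rot: [0.982, 0.187, 0.0, -0.0]
contact_force: [-0.5, -0.4, 0.0]
opening: 1.003
finger_force: 0.0
tcp [0.4178 0.2614 0.1454] t 24.55 F [-0.5 -0.8 -0.8]
px [252. 202.] 1441 c [0.4169 0.2629] r 0.0288 z 0.0434 delta units [-0.006  0.011]
px [471. 261.] 5712 c [0.4365 0.0441] r 0.0472 z 0.0424 delta units [ 0.125 -1.448]
```

```bash
python3 -m handwheel '[-0.005,0.011,-0.1,0,0,0, 0,0,-0.17,0,0,0, 0,0,-0.17,0,0,0, 0,0,-0.15,0,0,0, 0,0,-0.08,0,0,0]' 
python3 -m handwheel '[0,0,0,0,0,0, 0,0,0,0,0,0, 0,0,0,0,0,0, 0,0,0,0,0,0]' 
for i in 1 2; do python3 -m handwheel '[0,0,0,0,0,0, 0,0,0,0,0,0, 0,0,0,0,0,0, 0,0,0,0,0,0, 0,0,0,0,0,0]' 0 30; done
python3 -m handwheel '[0,0,0.1,0,0,0, 0,0,0.2,0,0,0, 0,0,0.25,0,0,0, 0,0,0.25,0,0,0, 0,0,0.25,0,0,0]'; python3 -m handwheel '[0,0,0.18,0,0,0, 0,0,0.08,0,0,0, 0,0,0,0,0,0, 0,0,0,0,0,0]'
python3 -m handwheel '[0.06,-0.08,0,0,0,0, 0.1,-0.13,0,0,0,0, 0.13,-0.175,0,0,0,0, 0.13,-0.175,0,0,0,0, 0.13,-0.175,0,0,0,0]'; python3 -m handwheel '[0.13,-0.175,0,0,0,0, 0.13,-0.175,0,0,0,0, 0.13,-0.175,0,0,0,0, 0.13,-0.175,0,0,0,0, 0.13,-0.175,0,0,0,0]'; python3 -m handwheel '[0.08,-0.11,0,0,0,0, 0.045,-0.06,0,0,0,0, 0,0,0,0,0,0, 0,0,0,0,0,0, 0,0,0,0,0,0]';  python3 -m handwheel '[0,0,0,0,0,0, 0,0,0,0,0,0, 0,0,0,0,0,0, 0,0,0,0,0,0, 0,0,0,0,0,0]'
python3 w.py w11 0.149
```

```text
time: 24.97
eef_pos: [0.4151, 0.2625, 0.0421]
tcp_rot: [0.982, 0.187, -0.002, 0.0]
contact_force: [-0.0, -0.0, -1.2]
opening: 1.004
finger_force: 0.0
time: 25.3
eef_pos: [0.418, 0.2637, 0.0463]
tcp_rot: [0.982, 0.187, 0.002, -0.0]
contact_force: [-0.4, -0.5, -0.5]
opening: 1.002
finger_force: 0.0
time: 25.72
eef_pos: [0.4176, 0.2635, 0.0463]
tcp_rot: [0.982, 0.187, 0.001, -0.0]
contact_force: [-0.5, -0.8, 5.7]
opening: 0.69
finger_force: 31.4
time: 26.13
eef_pos: [0.4176, 0.2635, 0.0463]
tcp_rot: [0.982, 0.187, 0.001, -0.0]
contact_force: [-1.2, -0.7, 5.1]
opening: 0.694
finger_force: 31.4
time: 26.55
eef_pos: [0.4163, 0.263, 0.2039]
tcp_rot: [0.982, 0.187, -0.0, 0.0]
contact_force: [1.0, 0.9, -1.0]
opening: 0.687
finger_force: 32.7
time: 26.88
eef_pos: [0.4165, 0.2631, 0.2406]
tcp_rot: [0.982, 0.187, -0.0, 0.0]
contact_force: [0.3, -0.2, -1.3]
opening: 0.691
finger_force: 32.7
time: 27.3
eef_pos: [0.4982, 0.1517, 0.2373]
tcp_rot: [0.982, 0.188, -0.003, -0.0]
contact_force: [0.6, 0.9, -1.5]
opening: 0.687
finger_force: 32.7
time: 27.72
eef_pos: [0.5959, 0.0204, 0.2368]
tcp_rot: [0.982, 0.187, -0.003, -0.001]
contact_force: [0.7, 0.3, 0.2]
opening: 0.691
finger_force: 32.7
time: 28.13
eef_pos: [0.6145, -0.0026, 0.2399]
tcp_rot: [0.982, 0.188, -0.001, -0.001]
contact_force: [-0.3, -0.3, -0.4]
opening: 0.691
finger_force: 32.7
time: 28.55
eef_pos: [0.6155, -0.0034, 0.2416]
tcp_rot: [0.982, 0.188, 0.0, 0.0]
contact_force: [-0.2, 0.5, 0.1]
opening: 0.691
finger_force: 32.7
tcp [ 0.6155 -0.0035  0.2416] t 28.6 F [ 0.3  0.9 -0. ]
px [256. 188.] 776 c [ 0.6158 -0.0041] r 0.0288 z 0.1495 delta units [ 0.002 -0.004]
```

```bash
python3 -m handwheel '[0.001,-0.003,-0.08,0,0,0, 0,0,-0.13,0,0,0, 0,0,-0.13,0,0,0, 0,0,-0.1,0,0,0, 0,0,-0.045,0,0,0]'; python3 -m handwheel '[0,0,0,0,0,0, 0,0,0,0,0,0, 0,0,0,0,0,0, 0,0,0,0,0,0]'
python3 -m handwheel '[0,0,0,0,0,0, 0,0,0,0,0,0, 0,0,0,0,0,0, 0,0,0,0,0,0, 0,0,0,0,0,0]' 1
python3 -m handwheel '[0,0,0.06,0,0,0, 0,0,0.15,0,0,0, 0,0,0.2,0,0,0, 0,0,0.15,0,0,0, 0,0,0.05,0,0,0]'; python3 -m handwheel '[0,0,0,0,0,0, 0,0,0,0,0,0, 0,0,0,0,0,0]'; python3 w.py w12 0.163
python3 -m handwheel '[-0.06,0.02,0,0,0,0, -0.15,0.04,0,0,0,0, -0.22,0.05,0,0,0,0, -0.22,0.05,0,0,0,0, -0.22,0.04,0,0,0,0]'
python3 -m handwheel '[-0.14,0.02,0,0,0,0, -0.06,0,0,0,0,0, 0,0,0,0,0,0, 0,0,0,0,0,0, 0,0,0,0,0,0]'; python3 -m handwheel '[0,0,0,0,0,0, 0,0,0,0,0,0, 0,0,0,0,0,0, 0,0,0,0,0,0, 0,0,0,0,0,0]'
python3 - <<'E'
from h import *
im,d,c=grab("wrist"); np.savez("w13.npz",im=im,d=d,**{k:np.array(v) for k,v in c.items()}); print(ctrl.get_state()["eef_pos"])
a,_,_=grab("scene"); b,_,_=grab("side")
cv2.imwrite("pics/j13.png",np.vstack([cv2.hconcat([cv2.resize(a,(400,300)),cv2.resize(b,(400,300))]),cv2.hconcat([cv2.resize(im,(400,300)),np.zeros((300,400,3),np.uint8)])]))
E
```

```text
time: 29.02
eef_pos: [0.6141, -0.0041, 0.1648]
tcp_rot: [0.982, 0.187, -0.002, -0.001]
contact_force: [-0.5, -0.4, -0.4]
opening: 0.691
finger_force: 32.8
time: 29.35
eef_pos: [0.6165, -0.0043, 0.17]
tcp_rot: [0.982, 0.187, 0.001, 0.0]
contact_force: [-0.7, 0.3, -0.7]
opening: 0.687
finger_force: 32.7
time: 29.77
eef_pos: [0.6158, -0.0042, 0.1688]
tcp_rot: [0.982, 0.187, 0.0, 0.0]
contact_force: [-0.5, -1.0, -0.5]
opening: 1.003
finger_force: 0.0
time: 30.18
eef_pos: [0.6177, -0.0045, 0.2659]
tcp_rot: [0.982, 0.187, 0.004, 0.001]
contact_force: [-0.0, 0.3, 1.0]
opening: 1.003
finger_force: 0.0
time: 30.43
eef_pos: [0.6147, -0.0041, 0.2579]
tcp_rot: [0.982, 0.187, -0.002, -0.001]
contact_force: [0.1, 0.0, -0.6]
opening: 0.999
finger_force: 0.0
tcp [ 0.6147 -0.0041  0.2575] t 30.4833 F [-0.4 -0.3 -0.4]
px [256. 202.] 1305 c [ 0.6157 -0.0047] r 0.0290 z 0.1626 delta units [ 0.007 -0.004]
time: 30.9
eef_pos: [0.4828, 0.0264, 0.2583]
tcp_rot: [0.982, 0.187, -0.002, -0.001]
contact_force: [-0.3, -0.7, -0.2]
opening: 1.0
finger_force: 0.0
time: 31.32
eef_pos: [0.4561, 0.0285, 0.2601]
tcp_rot: [0.982, 0.187, 0.0, 0.0]
contact_force: [-0.6, 0.1, 0.6]
opening: 1.0
finger_force: 0.0
time: 31.73
eef_pos: [0.4555, 0.0287, 0.26]
tcp_rot: [0.982, 0.187, -0.0, -0.0]
contact_force: [0.3, -0.0, 0.2]
opening: 0.999
finger_force: 0.0
[0.45538274 0.02873095 0.25998064]
```

View pics/j13.png

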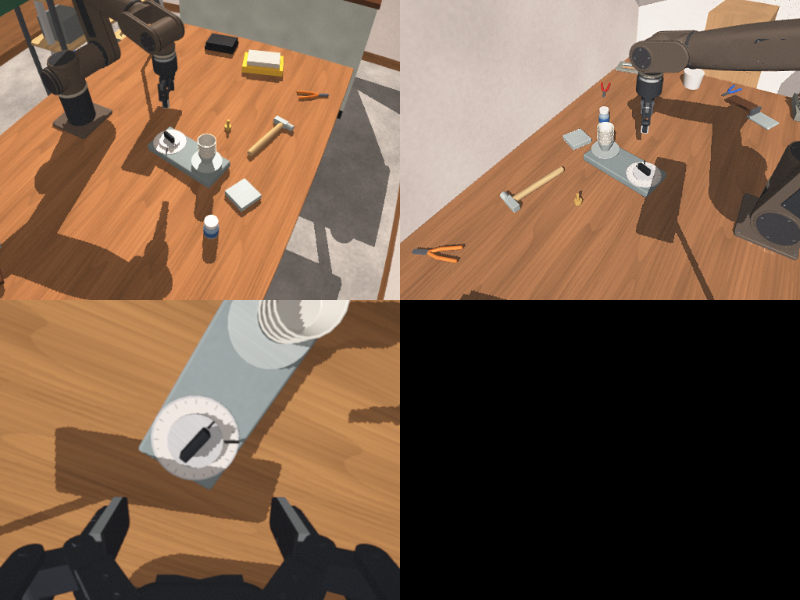

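All four are nested in the stack and no others remain on the bench. The wrist view (lower left, ×1.28) shows the needle turned clockwise at about (232,442) and the knob's zero mark at about (212,423). Measuring both.

```bash
cat > dial.py <<'E'
from h import *
import sys
def dial(im,d,c,zn=0.05,C=None):
    X=cloud(d,c); g=im.max(2)
    near=(np.hypot(X[...,0]-.438,X[...,1]-.0285)<.062)
    bar=near&(X[...,2]>.072)&(X[...,2]<.082)&(g<90)
    P=X[bar][:,:2].astype(np.float32); r=cv2.minAreaRect(P)
    (w,h),a=r[1],r[2]; ang=a if w>h else a-90
    C=np.array(r[0] if C is None else C); print("bar rect",np.round(r[0],4),np.round(r[1],4),"long axis deg %.1f"%ang)
    blk=near&(X[...,2]<.060)&(X[...,2]>.03)&(g<75)
    vs,us=np.nonzero(blk); Q=X[blk]
    v=Q[:,:2]-C; rr=np.hypot(*v.T); th=np.degrees(np.arctan2(v[:,1],v[:,0]))
    for nm,lo,hi in(("needle",.043,.06),("mark",.028,.0405)):
        m=(rr>lo)&(rr<hi)
        for b in range(-180,180,10):
            k=m&(th>=b)&(th<b+10)
            if k.sum()>2: print(nm,"deg %.1f"%th[k].mean(),"n",k.sum(),"z %.4f"%Q[k,2].mean(),"r %.3f-%.3f"%(rr[k].min(),rr[k].max()))
    K=np.linalg.norm(P-C,axis=1)
if __name__=="__main__":
    z=np.load("w13.npz"); c={k:z[k] for k in("fovy","cx","cy","distortion","R","t")}
    dial(z["im"],z["d"],c)
    u=proj([[.438,.0285,.05]],c)[0].astype(int); print(u)
    cv2.imwrite("pics/d13.png",cv2.resize(z["im"][u[1]-65:u[1]+65,u[0]-75:u[0]+75],None,fx=5,fy=4.6,interpolation=2)[:598,:750])
E
python3 dial.py
```

```text
bar rect [0.4385 0.0285] [0.0144 0.05  ] long axis deg -20.8
needle deg -70.8 n 18 z 0.0481 r 0.043-0.060
needle deg -69.0 n 25 z 0.0481 r 0.043-0.060
mark deg -21.5 n 12 z 0.0520 r 0.029-0.038
[249 180]
```

View pics/d13.png

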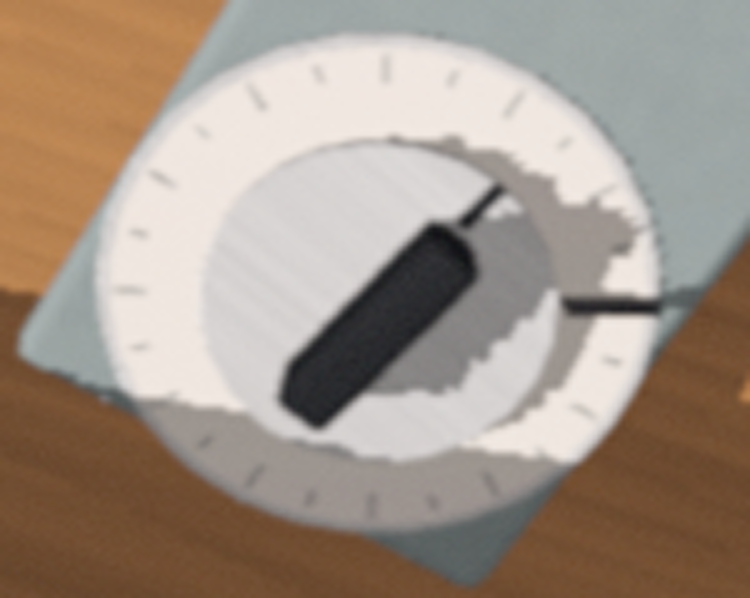

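The needle sits at −69.8° (world) and the mark at about −21°, so the knob needs about 49° clockwise. A half-turned grasp (+137.6°) keeps the last joint in range.

```bash
python3 -m handwheel '[0,0,0,0,0,0.03, -0.02,0,0,0,0,0.07, -0.03,0,0,0,0,0.078, -0.03,0,0,0,0,0.078, -0.03,0,0,0,0,0.078]' 0.5; for i in 1 2; do python3 -m handwheel '[0,0,0,0,0,0.078, 0,0,0,0,0,0.078, 0,0,0,0,0,0.078, 0,0,0,0,0,0.078, 0,0,0,0,0,0.078]'; done
python3 -m handwheel '[0,0,0,0,0,0.078, 0,0,0,0,0,0.078, 0,0,0,0,0,0.078, 0,0,0,0,0,0.078, 0,0,0,0,0,0.07]'; python3 -m handwheel '[0,0,0,0,0,0.033, 0,0,0,0,0,0, 0,0,0,0,0,0, 0,0,0,0,0,0, 0,0,0,0,0,0]';python3 -m handwheel '[0,0,0,0,0,0, 0,0,0,0,0,0, 0,0,0,0,0,0, 0,0,0,0,0,0, 0,0,0,0,0,0]'
python3 - <<'E'
from h import *
from scipy.spatial.transform import Rotation as R
s=ctrl.get_state(); x=R.from_quat(s["tcp_rot"]).as_matrix(); print(s["eef_pos"],np.degrees(np.arctan2(x[1,0],x[0,0])),x[:,2].round(4),s["qpos"].round(2),s["time"])
E
```

```text
time: 32.3
eef_pos: [0.4385, 0.0288, 0.2601]
tcp_rot: [0.899, 0.438, 0.0, -0.0]
contact_force: [-0.3, -0.1, -0.1]
opening: 0.501
finger_force: 0.0
time: 32.72
eef_pos: [0.4387, 0.0288, 0.2602]
tcp_rot: [0.725, 0.689, 0.0, 0.0]
contact_force: [0.3, 0.5, 0.8]
opening: 0.5
finger_force: 0.0
time: 33.13
eef_pos: [0.4387, 0.0288, 0.2601]
tcp_rot: [0.483, 0.875, 0.0, 0.0]
contact_force: [-1.0, 0.5, -0.3]
opening: 0.5
finger_force: 0.0
time: 33.55
eef_pos: [0.4387, 0.0288, 0.2601]
tcp_rot: [0.203, 0.979, 0.0, 0.0]
contact_force: [-0.1, -0.7, -0.3]
opening: 0.499
finger_force: 0.0
time: 33.97
eef_pos: [0.4387, 0.0288, 0.2601]
tcp_rot: [0.181, 0.983, -0.0, 0.0]
contact_force: [-1.1, -0.1, -0.9]
opening: 0.498
finger_force: 0.0
time: 34.38
eef_pos: [0.4387, 0.0288, 0.2601]
tcp_rot: [0.181, 0.984, 0.0, 0.0]
contact_force: [-0.1, 0.1, 0.4]
opening: 0.504
finger_force: 0.0
[0.4387442  0.02876839 0.26008289] 159.1924785156995 [ 0.  0. -1.] [-0.17 -0.27  2.12  0.    1.29 -1.37] 34.3833
```

```bash
python3 -m handwheel '[0,0,-0.08,0,0,0, 0,0,-0.16,0,0,0, 0,0,-0.2,0,0,0, 0,0,-0.2,0,0,0, 0,0,-0.2,0,0,0]'; python3 -m handwheel '[0,0,-0.16,0,0,0, 0,0,-0.12,0,0,0, 0,0,-0.08,0,0,0, 0,0,-0.04,0,0,0, 0,0,0,0,0,0]'; python3 -m handwheel '[0,0,0,0,0,0, 0,0,0,0,0,0, 0,0,0,0,0,0, 0,0,0,0,0,0]' 
for i in 1 2; do python3 -m handwheel '[0,0,0,0,0,0, 0,0,0,0,0,0, 0,0,0,0,0,0, 0,0,0,0,0,0, 0,0,0,0,0,0]' 0 30; done
```

```text
time: 34.8
eef_pos: [0.4383, 0.0289, 0.1322]
tcp_rot: [0.181, 0.984, 0.0, 0.0]
contact_force: [0.6, 0.2, 0.1]
opening: 0.502
finger_force: 0.0
time: 35.22
eef_pos: [0.4372, 0.029, 0.0721]
tcp_rot: [0.181, 0.984, -0.0, -0.002]
contact_force: [-0.1, 0.8, -0.4]
opening: 0.501
finger_force: 0.0
time: 35.55
eef_pos: [0.4395, 0.0287, 0.0751]
tcp_rot: [0.181, 0.984, 0.0, 0.001]
contact_force: [-0.4, -0.1, -0.2]
opening: 0.497
finger_force: 0.0
time: 35.97
eef_pos: [0.4388, 0.0283, 0.0746]
tcp_rot: [0.18, 0.984, -0.001, -0.0]
contact_force: [-2.9, -3.3, 5.8]
opening: 0.157
finger_force: 31.6
time: 36.38
eef_pos: [0.4388, 0.0283, 0.0746]
tcp_rot: [0.18, 0.984, -0.001, -0.0]
contact_force: [-3.5, -3.5, 5.6]
opening: 0.154
finger_force: 31.7
```

```bash
python3 -m handwheel '[0,0,0,0,0,-0.04, 0,0,0,0,0,-0.06, 0,0,0,0,0,-0.06, 0,0,0,0,0,-0.06, 0,0,0,0,0,-0.06]'; python3 -m handwheel '[0,0,0,0,0,-0.06, 0,0,0,0,0,-0.06, 0,0,0,0,0,-0.06, 0,0,0,0,0,-0.05, 0,0,0,0,0,-0.034]'; python3 -m handwheel '[0,0,0,0,0,0, 0,0,0,0,0,0, 0,0,0,0,0,0, 0,0,0,0,0,0, 0,0,0,0,0,0]' 
cat > dd.py <<'E'
from dial import *
for n in("scene","side"):
    im,d,c=grab(n); print(n); dial(im,d,c)
s=ctrl.get_state(); from scipy.spatial.transform import Rotation as R
x=R.from_quat(s["tcp_rot"]).as_matrix();print("yaw",np.degrees(np.arctan2(x[1,0],x[0,0])),s["time"])
E
python3 dd.py
```

```text
time: 36.8
eef_pos: [0.4386, 0.0279, 0.0746]
tcp_rot: [0.392, 0.92, -0.001, -0.0]
contact_force: [-5.0, -5.7, 7.4]
opening: 0.159
finger_force: 31.8
time: 37.22
eef_pos: [0.4382, 0.0276, 0.0746]
tcp_rot: [0.573, 0.82, -0.002, -0.0]
contact_force: [-5.8, -7.1, 8.3]
opening: 0.159
finger_force: 32.0
time: 37.63
eef_pos: [0.4382, 0.0276, 0.0746]
tcp_rot: [0.571, 0.821, -0.002, -0.0]
contact_force: [-6.1, -6.7, 8.0]
opening: 0.154
finger_force: 32.0
scene
bar rect [0.4366 0.0246] [0.0313 0.0431] long axis deg -29.5
needle deg -66.7 n 4 z 0.0461 r 0.044-0.055
side
bar rect [0.436  0.0291] [0.0469 0.0337] long axis deg 87.1
yaw 110.30845455850499 37.7333
```

```bash
python3 -m handwheel '[0,0,0,0,0,0, 0,0,0,0,0,0, 0,0,0,0,0,0, 0,0,0,0,0,0, 0,0,0,0,0,0]' 0.5; python3 -m handwheel '[0,0,0.08,0,0,0, 0,0,0.16,0,0,0, 0,0,0.2,0,0,0, 0,0,0.2,0,0,0, 0,0,0.2,0,0,0]'; python3 -m handwheel '[0,0,0.16,0,0,0, 0,0,0.12,0,0,0, 0,0,0.08,0,0,0, 0,0,0.04,0,0,0, 0,0,0,0,0,0]'; python3 -m handwheel '[0,0,0,0,0,0, 0,0,0,0,0,0, 0,0,0,0,0,0, 0,0,0,0,0,0, 0,0,0,0,0,0]'
python3 - <<'E'
from dial import *
im,d,c=grab("wrist"); dial(im,d,c,C=(.4386,.0286))
u=proj([[.438,.0285,.05]],c)[0].astype(int); print(u, ctrl.get_state()["eef_pos"])
cv2.imwrite("pics/d14.png",cv2.resize(im[max(0,u[1]-65):u[1]+65,u[0]-75:u[0]+75],None,fx=5,fy=5,interpolation=2)[:600,:750])
E
```

```text
time: 38.15
eef_pos: [0.4387, 0.029, 0.0739]
tcp_rot: [0.572, 0.82, 0.0, -0.0]
contact_force: [-0.3, -0.2, -0.6]
opening: 0.495
finger_force: 0.0
time: 38.57
eef_pos: [0.4384, 0.029, 0.2011]
tcp_rot: [0.572, 0.82, 0.0, -0.0]
contact_force: [0.9, 0.3, -0.7]
opening: 0.501
finger_force: 0.0
time: 38.98
eef_pos: [0.4392, 0.0288, 0.261]
tcp_rot: [0.572, 0.82, 0.0, 0.001]
contact_force: [-0.4, -0.4, -0.5]
opening: 0.498
finger_force: 0.0
time: 39.4
eef_pos: [0.4384, 0.0288, 0.2592]
tcp_rot: [0.572, 0.82, -0.0, -0.001]
contact_force: [-0.4, 0.1, 0.3]
opening: 0.496
finger_force: 0.0
bar rect [0.4374 0.0291] [0.0114 0.0511] long axis deg -69.4
needle deg -70.9 n 26 z 0.0480 r 0.043-0.059
needle deg -68.9 n 14 z 0.0478 r 0.044-0.059
mark deg -71.5 n 11 z 0.0516 r 0.034-0.039
[254 167] [0.43853945 0.02879925 0.25947933]
```

View pics/d14.png

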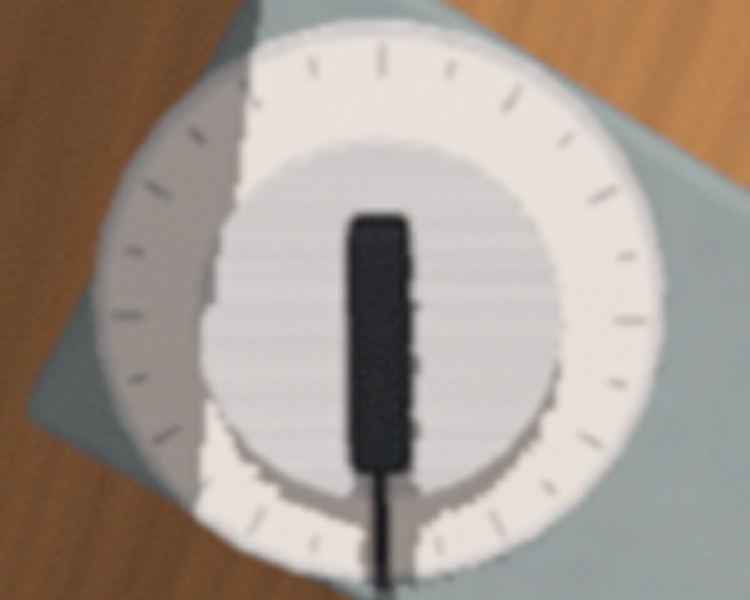

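The mark, bar and needle lie on one line (needle x≈381, mark x≈379 in the crop), so the scale is tared. Finding the button again.

```bash
cat > b.py <<'E'
from h import *
import sys
for n in sys.argv[1:]:
    im,d,c=grab(n); X=cloud(d,c); h=cv2.cvtColor(im,cv2.COLOR_BGR2HSV)
    b=(X[...,2]>.004)&(X[...,2]<.3)&(h[...,1]>130)&(h[...,0]>19)&(h[...,0]<34)&(np.abs(X[...,1])<.5)&(h[...,2]>60)
    k,l,st,ce=cv2.connectedComponentsWithStats(b.astype(np.uint8))
    for i in range(1,k):
        if st[i,4]>12:
            P=X[l==i]; T=P[P[:,2]>.026]; print(n,ce[i].round(),st[i,4],P.mean(0).round(4),"stem",len(T),T.mean(0).round(4),"zmax",P[:,2].max().round(4))
    if n=="wrist": cv2.imwrite("pics/wb.png",im); print(ctrl.get_state()["eef_pos"])
E
python3 b.py scene side
sed -i 's/>130)&(h\[...,0\]>19)&(h\[...,0\]<34)/>110)\&(h[...,0]>17)\&(h[...,0]<34)/' b.py; python3 b.py scene side; python3 - <<'E'
from h import *
for n in("scene","side"):
    im,d,c=grab(n);X=cloud(d,c);h=cv2.cvtColor(im,cv2.COLOR_BGR2HSV)
    m=(X[...,2]>.012)&(X[...,2]<.06)&(np.hypot(X[...,0]-.59,X[...,1]-.225)<.1)
    print(n,m.sum(),X[m].mean(0) if m.sum() else 0, np.median(h[m],0) if m.sum() else 0, X[m].max(0))
E
```

```text
scene [291. 161.] 61 [0.5887 0.2271 0.0201] stem 13 [0.5876 0.2288 0.0393] zmax 0.0477
scene [354. 162.] 16 [0.7683 0.3096 0.0246] stem 6 [0.7661 0.2981 0.0268] zmax 0.0274
scene [339. 176.] 18 [0.7471 0.2329 0.0252] stem 5 [0.7448 0.2218 0.0275] zmax 0.0287
side [227. 256.] 102 [0.5836 0.2359 0.02  ] stem 24 [0.5848 0.2333 0.039 ] zmax 0.0479
scene 65 [0.58887997 0.22814351 0.02359058] [ 18. 155. 164.] [0.60084716 0.24292038 0.04909603]
side 90 [0.58509314 0.23463964 0.02394594] [ 18. 143. 216.] [0.60072014 0.24535819 0.04793331]
```

```bash
python3 -m handwheel '[0.06,0.08,0,0,0,0, 0.1,0.14,-0.05,0,0,0, 0.12,0.16,-0.08,0,0,0, 0.12,0.16,-0.1,0,0,0, 0.12,0.16,-0.1,0,0,0]' 0.6; python3 -m handwheel '[0.12,0.16,-0.1,0,0,0, 0.12,0.16,-0.1,0,0,0, 0.12,0.16,-0.08,0,0,0, 0.08,0.11,-0.08,0,0,0, 0.03,0.057,-0.04,0,0,0]'; python3 -m handwheel '[0,0,0,0,0,0, 0,0,0,0,0,0, 0,0,0,0,0,0, 0,0,0,0,0,0, 0,0,0,0,0,0]'; python3 -m handwheel '[0,0,0,0,0,0, 0,0,0,0,0,0, 0,0,0,0,0,0]'
python3 b.py wrist
```

```text
time: 40.17
eef_pos: [0.5178, 0.1349, 0.2106]
tcp_rot: [0.572, 0.82, 0.0, 0.001]
contact_force: [0.6, 0.5, -0.2]
opening: 0.597
finger_force: 0.0
time: 40.58
eef_pos: [0.5877, 0.2326, 0.1485]
tcp_rot: [0.571, 0.821, -0.001, -0.001]
contact_force: [-0.3, 0.7, 0.0]
opening: 0.599
finger_force: 0.0
time: 41.0
eef_pos: [0.5874, 0.2301, 0.1518]
tcp_rot: [0.572, 0.82, 0.001, 0.001]
contact_force: [-0.2, 0.0, 0.7]
opening: 0.601
finger_force: 0.0
time: 41.25
eef_pos: [0.5873, 0.2306, 0.151]
tcp_rot: [0.572, 0.82, 0.0, 0.0]
contact_force: [0.1, 0.5, 0.5]
opening: 0.603
finger_force: 0.0
wrist [254. 185.] 861 [0.5852 0.2345 0.0236] stem 238 [0.5857 0.2329 0.0427] zmax 0.0482
[0.58725565 0.23062973 0.15083061]
```

View pics/wb.png

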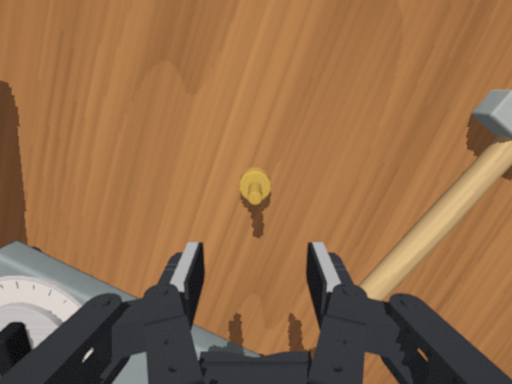

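The button stands upright at pixel (255,186), about (0.586, 0.232), well clear of the hammer. Gripping the stem.

```bash
python3 -m handwheel '[-0.007,0.008,-0.1,0,0,0, 0,0,-0.18,0,0,0, 0,0,-0.18,0,0,0, 0,0,-0.16,0,0,0, 0,0,-0.086,0,0,0]'; python3 -m handwheel '[0,0,0,0,0,0, 0,0,0,0,0,0, 0,0,0,0,0,0, 0,0,0,0,0,0]' 
for i in 1 2; do python3 -m handwheel '[0,0,0,0,0,0, 0,0,0,0,0,0, 0,0,0,0,0,0, 0,0,0,0,0,0, 0,0,0,0,0,0]' 0 40; done
python3 -m handwheel '[0,0,0.1,0,0,0, 0,0,0.2,0,0,0, 0,0,0.25,0,0,0, 0,0,0.25,0,0,0, 0,0,0.25,0,0,0]'; python3 -m handwheel '[0,0,0.2,0,0,0, 0,0,0.08,0,0,0, 0,0,0,0,0,0, 0,0,0,0,0,0, 0,0,0,0,0,0]'; python3 b.py side scene
```

```text
time: 41.72
eef_pos: [0.5841, 0.2316, 0.0412]
tcp_rot: [0.572, 0.82, -0.002, -0.002]
contact_force: [-1.6, -0.2, -0.5]
opening: 0.601
finger_force: 0.0
time: 42.05
eef_pos: [0.5878, 0.2324, 0.047]
tcp_rot: [0.572, 0.82, 0.001, 0.001]
contact_force: [0.0, -0.4, -0.7]
opening: 0.601
finger_force: 0.0
time: 42.47
eef_pos: [0.5866, 0.2321, 0.0456]
tcp_rot: [0.572, 0.82, 0.0, 0.0]
contact_force: [-0.2, -0.2, 3.8]
opening: 0.105
finger_force: 39.0
time: 42.88
eef_pos: [0.5867, 0.2322, 0.0456]
tcp_rot: [0.572, 0.82, 0.0, 0.0]
contact_force: [-1.3, 0.1, 5.0]
opening: 0.109
finger_force: 39.1
time: 43.3
eef_pos: [0.5854, 0.2318, 0.2033]
tcp_rot: [0.572, 0.82, -0.001, -0.001]
contact_force: [1.0, -0.0, -1.0]
opening: 0.102
finger_force: 39.1
time: 43.72
eef_pos: [0.5846, 0.2316, 0.2406]
tcp_rot: [0.572, 0.82, -0.002, -0.002]
contact_force: [0.4, 0.5, -1.7]
opening: 0.106
finger_force: 39.1
side [224. 202.] 117 [0.5816 0.2374 0.213 ] stem 117 [0.5816 0.2374 0.213 ] zmax 0.2408
scene [293. 111.] 82 [0.5867 0.2258 0.2165] stem 82 [0.5867 0.2258 0.2165] zmax 0.2478
scene [351. 166.] 13 [0.7645 0.2909 0.0255] stem 3 [0.7651 0.2915 0.0277] zmax 0.0286
```

```bash
python3 -m handwheel '[0.01,-0.07,0,0,0,0, 0.018,-0.14,0,0,0,0, 0.025,-0.2,0,0,0,0, 0.025,-0.2,0,0,0,0, 0.025,-0.2,0,0,0,0]'; python3 -m handwheel '[0.025,-0.2,0,0,0,0, 0.025,-0.2,0,0,0,0, 0.02,-0.18,0,0,0,0, 0.015,-0.13,0,0,0,0, 0.007,-0.058,0,0,0,0]'; for i in 1 2; do python3 -m handwheel '[0,0,0,0,0,0, 0,0,0,0,0,0, 0,0,0,0,0,0, 0,0,0,0,0,0, 0,0,0,0,0,0]'; done
python3 w.py w15 0.161; python3 b.py side scene
python3 - <<'E'
from h import *
a=cv2.imread("pics/w15.png"); 
b,_,_=grab("side"); e,_,_=grab("scene")
cv2.imwrite("pics/j15.png",cv2.hconcat([cv2.resize(a,(400,300)),cv2.resize(b[90:220,210:300],(200,300)),cv2.resize(e[90:220,220:310],(200,300))]))
E
```

```text
time: 44.23
eef_pos: [0.6012, 0.1088, 0.2427]
tcp_rot: [0.572, 0.821, -0.001, -0.001]
contact_force: [0.9, -0.7, -1.1]
opening: 0.106
finger_force: 39.1
time: 44.65
eef_pos: [0.6151, -0.008, 0.2428]
tcp_rot: [0.573, 0.819, -0.001, -0.001]
contact_force: [0.3, -0.1, -0.7]
opening: 0.107
finger_force: 39.1
time: 45.07
eef_pos: [0.6153, -0.0034, 0.2441]
tcp_rot: [0.571, 0.821, 0.0, -0.0]
contact_force: [0.1, -0.2, -1.7]
opening: 0.106
finger_force: 39.1
time: 45.48
eef_pos: [0.6154, -0.0046, 0.2442]
tcp_rot: [0.572, 0.82, -0.0, 0.0]
contact_force: [0.4, -0.7, -1.3]
opening: 0.108
finger_force: 39.1
tcp [ 0.6154 -0.0046  0.2442] t 45.5333 F [-0.1 -0.5 -1.5]
px [254. 202.] 1225 c [ 0.6147 -0.0045] r 0.0288 z 0.1626 delta units [-0.005  0.001]
side [263. 147.] 91 [0.6127 0.0007 0.2165] stem 91 [0.6127 0.0007 0.2165] zmax 0.2463
scene [264. 165.] 104 [ 0.6183 -0.0108  0.2209] stem 104 [ 0.6183 -0.0108  0.2209] zmax 0.2478
scene [347. 169.] 27 [0.7592 0.2703 0.0251] stem 7 [0.7593 0.2654 0.0276] zmax 0.0292
```

View pics/j15.png

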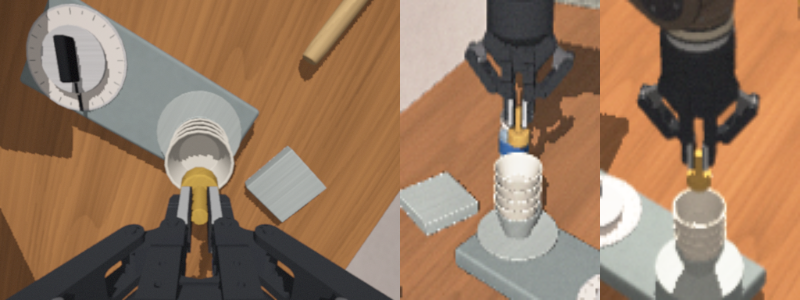

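The button hangs upright, centred over the top crucible, and the mark still meets the needle. Lowering, opening slightly, and lifting clear.

```bash
python3 -m handwheel '[-0.003,0,-0.07,0,0,0, 0,0,-0.11,0,0,0, 0,0,-0.11,0,0,0, 0,0,-0.08,0,0,0, 0,0,-0.04,0,0,0]'; python3 -m handwheel '[0,0,0,0,0,0, 0,0,-0.01,0,0,0, 0,0,0,0,0,0, 0,0,0,0,0,0, 0,0,0,0,0,0]'
python3 -m handwheel '[0,0,0,0,0,0, 0,0,0,0,0,0, 0,0,0,0,0,0, 0,0,0,0,0,0, 0,0,0,0,0,0]' 0.25
python3 -m handwheel '[0,0,0.04,0,0,0, 0,0,0.08,0,0,0, 0,0,0.12,0,0,0, 0,0,0.15,0,0,0, 0,0,0.15,0,0,0]'; python3 -m handwheel '[0,0,0.15,0,0,0, 0,0,0.08,0,0,0, -0.05,0.1,0,0,0,0, -0.1,0.2,0,0,0,0, -0.1,0.2,0,0,0,0]'; python3 -m handwheel '[-0.1,0.2,0,0,0,0, -0.1,0.15,0,0,0,0, -0.1,0.1,0,0,0,0, -0.05,0.05,0,0,0,0, 0,0,0,0,0,0]';python3 -m handwheel '[0,0,0,0,0,0, 0,0,0,0,0,0, 0,0,0,0,0,0, 0,0,0,0,0,0, 0,0,0,0,0,0]'
python3 - <<'E'
from dial import *
a,d,c=grab("wrist"); dial(a,d,c,C=(.4386,.0286)) 
b,_,_=grab("side"); e,_,_=grab("scene"); print(ctrl.get_state()["time"])
f=lambda x:cv2.resize(x,(400,300))
cv2.imwrite("pics/j16.png",np.vstack([cv2.hconcat([f(a),f(b)]),cv2.hconcat([f(b[130:235,225:365]),f(e[130:235,180:320])])]))
E
```

```text
time: 46.15
eef_pos: [0.6136, -0.0045, 0.1796]
tcp_rot: [0.572, 0.82, -0.001, -0.002]
contact_force: [-1.2, 0.3, 2.5]
opening: 0.106
finger_force: 39.8
time: 46.57
eef_pos: [0.6156, -0.0048, 0.1823]
tcp_rot: [0.572, 0.82, 0.0, 0.001]
contact_force: [0.3, -0.2, -1.5]
opening: 0.108
finger_force: 39.2
time: 46.98
eef_pos: [0.6151, -0.0047, 0.1814]
tcp_rot: [0.572, 0.82, 0.0, 0.0]
contact_force: [-0.1, -0.2, -0.7]
opening: 0.25
finger_force: 0.0
time: 47.4
eef_pos: [0.615, -0.0047, 0.264]
tcp_rot: [0.572, 0.82, 0.0, 0.0]
contact_force: [0.6, -0.1, 0.2]
opening: 0.249
finger_force: 0.0
time: 47.82
eef_pos: [0.5764, 0.0711, 0.2958]
tcp_rot: [0.573, 0.82, -0.0, -0.001]
contact_force: [0.8, -0.4, -0.8]
opening: 0.249
finger_force: 0.0
time: 48.23
eef_pos: [0.5229, 0.1472, 0.2958]
tcp_rot: [0.571, 0.821, -0.0, -0.001]
contact_force: [0.6, 1.0, -0.0]
opening: 0.253
finger_force: 0.0
time: 48.65
eef_pos: [0.5255, 0.1446, 0.2965]
tcp_rot: [0.572, 0.82, -0.0, -0.0]
contact_force: [0.5, -0.2, 0.1]
opening: 0.252
finger_force: 0.0
bar rect [0.4385 0.0292] [0.0134 0.052 ] long axis deg -69.9
needle deg -96.5 n 20 z 0.0480 r 0.045-0.059
mark deg -71.0 n 4 z 0.0522 r 0.035-0.037
48.8
```

View pics/j16.png

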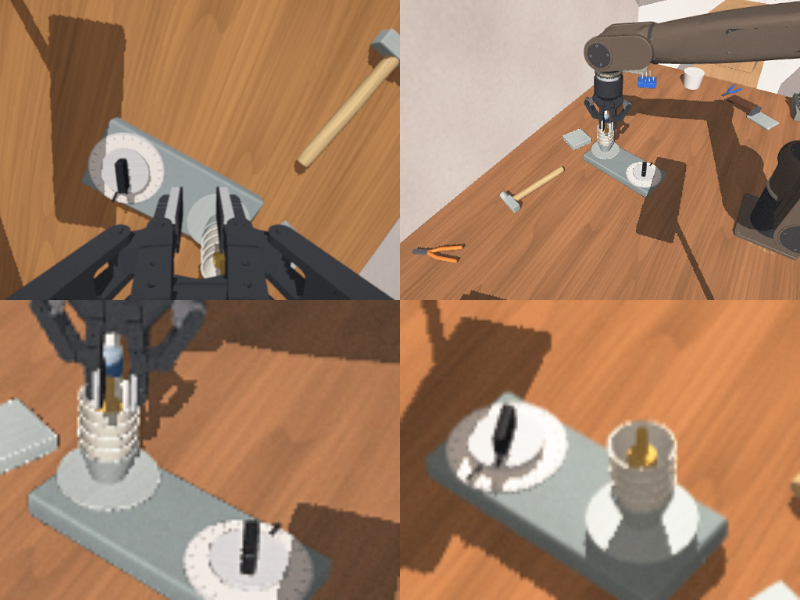

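The button stands in the top crucible (scene crop ≈(642,445)). The needle advanced 26.4° ≈ 0.46 rad, as expected for the button, the knob is unchanged, and the arm is clear. Handing in.

```bash
python3 -c "
from plant import ctrl
print(ctrl.sign_off())"
```

```text
the job is handed in; nothing more can be done
None
```

I handed the job in: all four crucibles are nested in the holder, the tare knob's zero mark was set to the needle, and the brass button is in the top crucible with the knob left as set.

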